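# Walk the block heater into its bay and shut the keeper

### The arm

A 6-joint arm with a two-finger parallel gripper is mounted at the origin on the work surface. World frame = base frame: x ahead of the robot, y to its left, z up, the work surface at z = 0. Lengths are in m, angles in rad, forces in N, time in s.
With the tool pointing down it reaches from about 0.35 to 0.975 m from the base axis. Payload 17.4 kg.
Tool frame: the origin (TCP) lies on the centre line of the jaws, within the pads' length; the fingertips stand 22 mm ahead of it and the grasp point (between the pads) lies 3 mm ahead of it; z points along the fingers, y is the direction in which the jaws open and shut (so a half turn about z gives the same grasp; the last joint's range is limited). The gripper opens to 85 mm and grips with 20 to 120 N. Pads are 22 mm wide; open, the fingers measure 114 mm over their backs; the gripper's body (76 mm by 85 mm) begins 54 mm behind the grasp point. The pads swing forward as they close: fully open they stand 13 mm farther back than shut.
Start: joints at [1.292, 0.116, 1.442, -0, 1.584, -0.038], TCP at [0.161, 0.656, 0.253] pointing down, gripper open.
Joint ranges: [-2.83, 2.83], [-0.83, 2.19], [0.07, 2.5], [-1.14, 4.28], [0.01, 3], [-2.97, 2.97]. Speed limits (rad/s): [1.89, 1.89, 2.22, 3.14, 3.14, 3.14].

### API

Orientations are given as a unit quaternion [x, y, z, w].
In Python, from rig import telemetry, vision, sign_off gives the robot as it stands. The module is installed in compiled form; this text tells all that it offers.
- The arm moves only by the shell command python3 -m crank 'ROWS' [FORCE]. ROWS is JSON, a list of rows, each a list of 7 numbers: the shift along the tool's x, y, z in mm, then the turn, a rotation vector about the tool's x, y, z in degrees, then the finger opening in mm, from 0 to 85.4. In form: [[x, y, z, wx, wy, wz, hand], ...]. A call has exactly 8 rows; each row shifts and turns the commanded pose from where the row before left it, along the tool's axes as they then stand; what a row does not reach is not made up. A row lasts 1/12 s, in which the tool goes at most 41.7 mm and 7.16 degrees, less where a joint would pass 70% of its speed; a pose out of reach is approached as far as the arm can. A call with a gripper value outside its range is refused whole. The fingers move at their own pace and stop on an object; FORCE is the grip in N (left out, the last holds). Time passes only in rows, so rows that do not move let the fingers close, or fill a call up. It gives the time, the measured TCP pose, the force and the opening at its end, in the units of the state.
- telemetry.get_obs(): the state, without advancing time (a new reading comes with each control period).
- vision.capture(name): name is "side" or "top" or "wrist"; returns the picture (384x512x3 uint8, red, green, blue); there is no depth.
- vision.calibration(name): a dict with "K" (3x3 intrinsics, pixels), "T" (4x4, takes a point from camera to world coordinates); the wrist camera has in their place "mount" (4x4, takes a point from camera to tool coordinates, whose origin is the TCP and whose axes are the flange's). Camera axes: x right, y up, looking along -z (the intrinsics and any distortion apply to the point x, -y, -z); pixel columns grow to the right and rows downward; lengths in m; the calibration is good to about 2 mm. A picture is of the moment at which its call begins: read the wrist's pose just before it. calibration takes no time and is no camera call.
- sign_off(): hands the job in, once; it reports no verdict.
The state is a dict: "time": time; "q": joint angles; "qvel": joint speeds; "joint_efforts": joint torques, N m; "position": TCP position; "eef_rot": TCP orientation; "wrist_force": force on the tool from outside, world axes, zero at the start; "ft_torque": the same for the moment, N m; "width": finger opening in m.
Only numpy, scipy, OpenCV 4.12 (cv2) and the standard library are available. Lean on these libraries where they do the work, as an engineer would, in place of code of your own. Each camera call takes 0.05 s, during which the arm holds its last target.

### The job

Walk the heavy block heater away from the robot into its bay by pushing the yellow pads on its two rear corners in turn - first the right one, then the left, then the right again, and on as needed (left and right as seen from the robot) - so that each of these first three pushes swings it clearly, some ten degrees, past straight, and finish with it flush and square against the aluminium stop bar, between the blue tape strips. Then swing the red keeper arm fully shut behind it and let go. Keep off the black display panel between the pads, keep the heater flat on its feet, and leave everything else on the bench where it is.

Things in the scene. Friction and masses are not known exactly. Their poses are not given: they have to be found in the camera images.
- heater: Heavy block heater (1.6 kg): white box, grey cheeks, aluminium top with black wells. 190 wide (y), 126 deep (x -66 at the pads' faces to +60 at its front), 85 high; too wide to grasp. Origin on the bench under the case's centre; x ahead (to the stop bar), y left. Its four feet stand inset at x +-30, y +-42; pushed at one rear pad it turns about a point some 100 beyond its centre.
- pad_left (a point): Centre of the outer face of the yellow pad on the rear left corner (the side towards the robot): at x -66, y +71, height 44 in the heater's frame. The pad is 48 wide (y 47 to 95) and 66 high (z 11 to 77); its yellow laps 30 over the top edge.
- pad_right (a point): The same on the rear right corner: at x -66, y -71, height 44.
- display: The delicate black display panel on the heater's rear face between the two pads, flush with them: 90 wide (y -45 to 45), z 11 to 77. Its origin and axes are those of the heater. Not to be touched.
- dock: The fixed bay. Origin on the bench where the heater's origin lies when home; x ahead, y left. An aluminium stop bar 240 long (y), 45 high, has its near face at x +60; flat blue tape strips mark the sides at y +-126. The keeper's hinge plate (50 x 50 x 6) and post (18 diameter, 45 high) stand at x -90, y -155.
- dock_diag (a point): Only a reference direction: at the dock's origin, its x axis points 45 degrees to the left of the dock's x axis (z up). Its angle to the heater's x axis is 45 degrees when the heater is straight, less when turned to the left, more when turned to the right.
- keeper (a joint): Red keeper arm's hinge (vertical), rad: 0 = open, arm pointing back and out to the right, 225 degrees counter-clockwise from the dock's x; grows as it swings clockwise seen from above; 2.356 = fully shut at its stop, arm along dock +y behind the heater's right corner. About 1 N at the knob; stays where left. Arm 122 long, 12 wide, z 10 to 24; its rubber toe, shut, clears the home pad by 9.
- keeper_knob (a point): The upright red knob on the keeper arm: a cylinder 22 in diameter, z 22 to 84, 70 from the hinge axis. This point is on its axis at height 55. When shut it stands 24 behind the face of the home heater's right pad.
- keeper_hinge (a point): On the keeper's hinge axis, height 55; fixed at x -90, y -155 in the dock's frame.
- amber_bottle: Bystander, to be left alone: amber glass bottle, 68 dia x 150 mm; origin at the centre of its underside.
- beaker: Bystander, to be left alone: clear beaker, 70 dia x 90 mm; origin at the centre of its underside.
- jar: Bystander, to be left alone: white jar with blue lid, 72 dia x 90 mm; origin at the centre of its underside.
- wrench: Bystander, to be left alone: steel wrench, 170 mm long, lying along its x; origin in its length, at its underside.
- tray: Bystander, to be left alone: blue open tray, 140 x 200 x 35 mm; origin at the centre of its underside.
- mug: Bystander, to be left alone: white mug, 76 dia x 90 mm; origin at the centre of its underside.
- tip_box: Bystander, to be left alone: green box, 120 x 85 x 70 mm; origin at the centre of its underside.

How it is judged:
By the outcome, as a careful person would: the job done as asked, in the order asked, and still so for the second after the job is handed in, with the robot touching nothing.
It also fails if it takes over 64 s, if anything falls off the work surface, if the arm or the gripper's body presses on something with over 40 N, if the wrist force passes 120 N, or if a joint passes its speed limit or range.

## Working session

There is one attempt and no reset: what is moved stays moved. The work goes in short steps, Python scripts to look and compute and a shell command to move; the robot and the scene stay as the last step left them, time stands still between calls to the robot, and variables do not carry over. Pictures are saved under pics/ and viewed, and the job is handed in when it is done.

```bash
mkdir -p pics; python3 - <<'E'
from rig import telemetry, vision
import cv2, numpy as np
np.set_printoptions(precision=4,suppress=True)
o=telemetry.get_obs()
for k,v in o.items(): print(k,np.round(v,4))
for n in ["side","top","wrist"]:
    im=vision.capture(n); cv2.imwrite(f"pics/{n}0.png",im[:,:,::-1])
    c=vision.calibration(n)
    for k,v in c.items(): print(n,k,v)
E
```

```text
time 0.0
q [ 1.2922  0.1165  1.4423  0.      1.584  -0.0378]
qvel [-0.0001  0.0003 -0.0006  0.0004 -0.0011  0.0002]
joint_efforts [ -0.0004 -73.1979 -63.2504  -0.0001   0.0061   0.    ]
position [0.1609 0.6554 0.2525]
eef_rot [ 0.1201  0.9928 -0.0006 -0.0001]
wrist_force [-0.2681 -0.3043 -0.2666]
ft_torque [-0.0167 -0.0411 -0.0119]
width 0.0851
side K [[351.156    0.     256.1809]
 [  0.     351.156  194.6483]
 [  0.       0.       1.    ]]
side T [[ 0.8684  0.2287 -0.4399  0.0027]
 [-0.4958  0.4098 -0.7657 -0.9625]
 [ 0.0052  0.883   0.4693  0.6761]
 [ 0.      0.      0.      1.    ]]
top K [[396.0038   0.     255.9299]
 [  0.     396.0038 195.2991]
 [  0.       0.       1.    ]]
top T [[ 0.0231  0.996  -0.0865  0.419 ]
 [-0.9997  0.0223 -0.01    0.0047]
 [-0.0081  0.0867  0.9962  1.4114]
 [ 0.      0.      0.      1.    ]]
wrist K [[269.935    0.     258.9191]
 [  0.     269.935  191.9037]
 [  0.       0.       1.    ]]
wrist mount [[-0.0002  0.9461  0.324   0.0839]
 [ 1.      0.0002 -0.0001 -0.0006]
 [-0.0002  0.324  -0.9461 -0.1206]
 [ 0.      0.      0.      1.    ]]
```

View pics/top0.png

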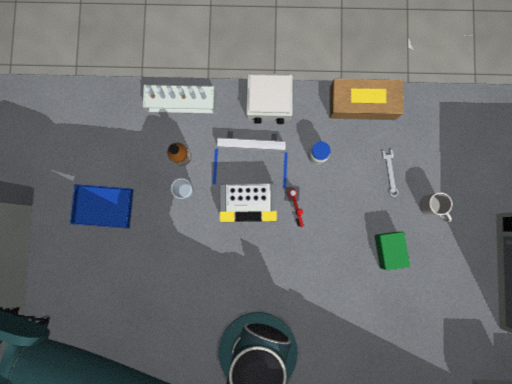

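View pics/side0.png

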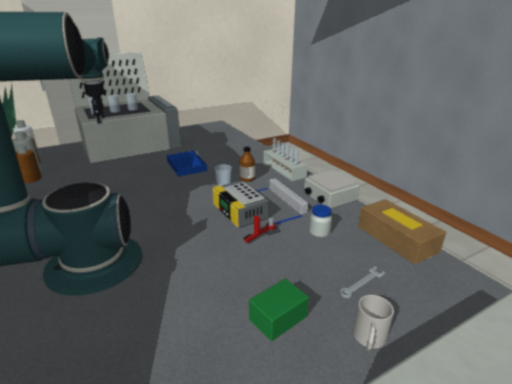

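View pics/wrist0.png

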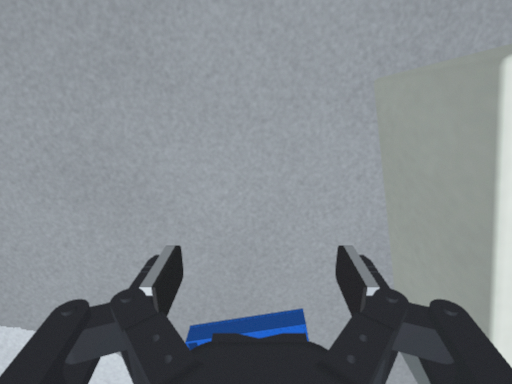

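```bash
cat > h.py <<'E'
from rig import telemetry, vision
import cv2, numpy as np
np.set_printoptions(precision=4,suppress=True)
from scipy.spatial.transform import Rotation as R
def cam(n,obs=None):
    c=vision.calibration(n)
    K=np.array(c['K'])
    if 'T' in c: T=np.array(c['T'])
    else:
        o=obs; P=np.eye(4);P[:3,:3]=R.from_quat(o['eef_rot']).as_matrix();P[:3,3]=o['position'];T=P@np.array(c['mount'])
    return K,T
def ray(K,T,px):
    px=np.atleast_2d(px).astype(float)
    d=np.stack([(px[:,0]-K[0,2])/K[0,0],-(px[:,1]-K[1,2])/K[1,1],-np.ones(len(px))],1)
    return T[:3,3],d@T[:3,:3].T
def onplane(C,px,z):
    o,d=ray(*C,px); s=(z-o[2])/d[:,2]; return o+s[:,None]*d
def proj(C,p):
    K,T=C;p=np.atleast_2d(p);q=(p-T[:3,3])@T[:3,:3]
    return np.stack([K[0,2]+K[0,0]*q[:,0]/-q[:,2],K[1,2]-K[1,1]*q[:,1]/-q[:,2]],1)
def tri(C1,p1,C2,p2):
    o1,d1=ray(*C1,p1);o2,d2=ray(*C2,p2);d1=d1[0]/np.linalg.norm(d1[0]);d2=d2[0]/np.linalg.norm(d2[0])
    s=np.linalg.lstsq(np.stack([d1,-d2],1),o2-o1,rcond=None)[0]
    a=o1+s[0]*d1;b=o2+s[1]*d2
    return (a+b)/2,np.linalg.norm(a-b)
def blobs(m,mn=8):
    n,l,s,c=cv2.connectedComponentsWithStats(m.astype(np.uint8),connectivity=8)
    return [(c[i],s[i],l==i) for i in range(1,n) if s[i,4]>=mn]
def hsv(im): return cv2.cvtColor(im,cv2.COLOR_RGB2HSV)
def mask(im,name):
    h=hsv(im).astype(int);H,S,V=h[...,0],h[...,1],h[...,2]
    return {'yellow':(abs(H-26)<7)&(S>150)&(V>110),'red':((H<6)|(H>174))&(S>140)&(V>60),
     'blue':(abs(H-112)<10)&(S>150)&(V>60)}[name]
def save(name,im,crop=None,f=1):
    if crop: im=im[crop[1]:crop[3],crop[0]:crop[2]]
    cv2.imwrite('pics/'+name,cv2.resize(im[:,:,::-1],None,fx=f,fy=f,interpolation=cv2.INTER_CUBIC))
E
python3 - <<'E'
from h import *
im=cv2.imread('pics/top0.png')[:,:,::-1].copy(); si=cv2.imread('pics/side0.png')[:,:,::-1].copy()
save('top0c.png',im,(170,110,350,250),4); save('side0c.png',si,(190,130,350,260),5)
for n,i in (('top',im),('side',si)):
  C=cam(n)
  for col in ('yellow','red','blue'):
    for c,s,m in blobs(mask(i,col)):
        print(n,col,c.round(1),s, onplane(C,c,{'yellow':.085,'red':.08,'blue':0}[col]))
E
```

```text
top yellow [368.1  95.3] [351  88  36  16 521] [[ 0.8868 -0.3587  0.085 ]]
top yellow [269.1 215.9] [263 211  13  10 120] [[ 0.466  -0.0277  0.085 ]]
top yellow [226.7 216.5] [220 212  15  10 139] [[0.4609 0.1141 0.085 ]]
top red [296.7 208.4] [288 189  15  38 134] [[ 0.4934 -0.12    0.08  ]]
top blue [320.6 150. ] [312 142  18  17 247] [[ 0.7107 -0.2108  0.    ]]
top blue [214.9 166.1] [213 149   5  35  82] [[0.6437 0.1693 0.    ]]
top blue [284.7 169.9] [283 153   4  35  80] [[ 0.6353 -0.0825  0.    ]]
top blue [101.3 205.9] [  70  185   63   43 2311] [[0.4911 0.5715 0.    ]]
side yellow [216.9 194.3] [213 186  12  22 128] [[0.4349 0.073  0.085 ]]
side yellow [234.9 211.3] [230 201  14  25 182] [[ 0.4378 -0.0654  0.085 ]]
side yellow [402.  218.5] [382 208  41  22 381] [[ 0.8831 -0.3656  0.085 ]]
side red [257.8 229.3] [245 216  30  27 247] [[ 0.4542 -0.188   0.08  ]]
side blue [186.1 162.9] [167 151  40  25 681] [[0.5002 0.5982 0.    ]]
side blue [321.3 210.5] [313 205  18  12 173] [[ 0.7888 -0.0906  0.    ]]
side blue [289.  218.8] [278 216  23   7  26] [[ 0.6478 -0.0802  0.    ]]
```

View pics/top0c.png

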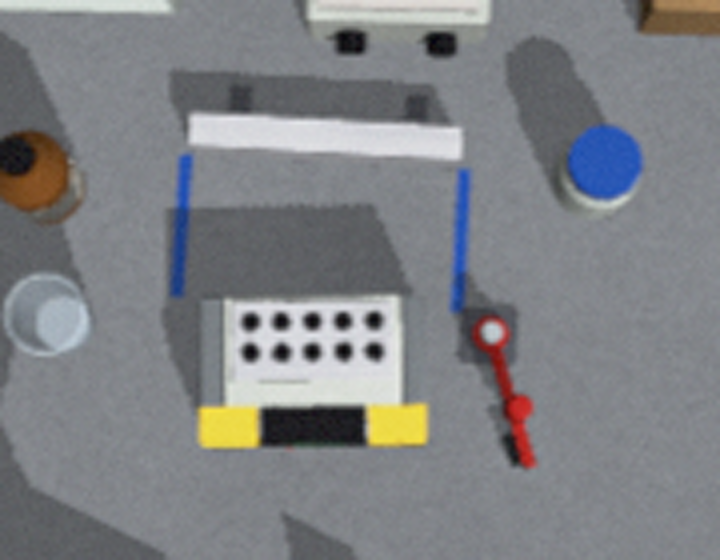

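View pics/side0c.png

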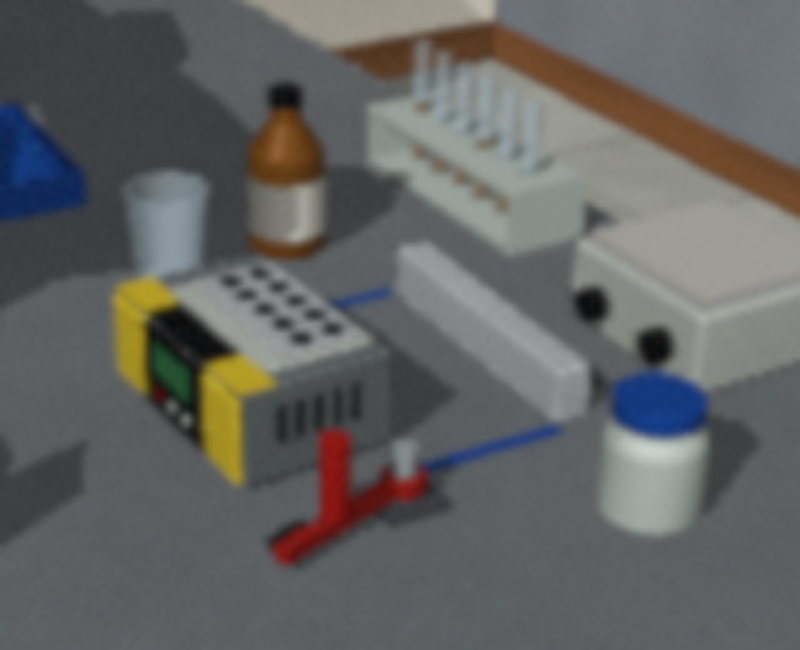

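```bash
python3 - <<'E'
from h import *
im=cv2.imread('pics/top0.png')[:,:,::-1].copy(); si=cv2.imread('pics/side0.png')[:,:,::-1].copy()
C=cam('top');S=cam('side')
# tapes: fit lines
for c,s,m in blobs(mask(im,'blue')):
    if 60<s[4]<100:
        ys,xs=np.nonzero(m); P=onplane(C,np.c_[xs,ys],0)[:,:2]
        vx,vy,x0,y0=cv2.fitLine(P.astype(np.float32),cv2.DIST_L2,0,.01,.01).ravel()
        print('tape',x0,y0,'yaw',np.degrees(np.arctan(vy/vx)), P.min(0),P.max(0))
# bar rows intensity along columns
g=im.astype(int).sum(2)/3
for col in (225,240,255,270,280): print(col,[int(v) for v in g[134:156,col]])
E
```

```text
tape 0.6437695 0.16927662 yaw -1.9903486 [0.5824 0.1633] [0.7064 0.1747]
tape 0.63542813 -0.08251608 yaw -1.9301025 [ 0.5736 -0.0869] [ 0.6971 -0.0771]
225 [97, 93, 91, 98, 143, 218, 220, 215, 218, 215, 218, 218, 197, 142, 134, 128, 133, 137, 136, 135, 137, 138]
240 [93, 103, 97, 95, 106, 158, 215, 218, 217, 218, 219, 220, 218, 177, 142, 138, 135, 139, 141, 137, 135, 130]
255 [94, 96, 97, 92, 97, 127, 187, 214, 217, 215, 218, 218, 219, 211, 159, 139, 138, 135, 138, 137, 137, 133]
270 [99, 99, 100, 93, 94, 85, 130, 205, 212, 209, 215, 218, 220, 218, 207, 145, 137, 133, 133, 131, 138, 136]
280 [132, 118, 114, 100, 97, 91, 100, 143, 210, 212, 214, 216, 220, 221, 218, 185, 145, 134, 128, 134, 137, 140]
```

```bash
python3 - <<'E'
from h import *
C=cam('top');S=cam('side')
px=np.array([[225,146.35],[240,147.0],[255,147.63],[270,148.47],[280,149.15]])
for z in (0,.045):
    P=onplane(C,px,z)[:,:2]; k=np.polyfit(P[:,1],P[:,0],1); print(z,P[:,0],'yaw',-np.degrees(np.arctan(k[0])),'res',P[:,0]-np.polyval(k,P[:,1]))
    th=np.radians(-1.95);a=np.array([np.cos(th),np.sin(th)]);b=np.array([-a[1],a[0]])
    mid=np.array([(.6437695+.6354)/2,(.16928-.0825)/2]); 
    xe=np.mean(P@a); print('dock face along a',xe,' tape mid along a',mid@a,'along b',mid@b)
    o=a*(xe-.060)+b*(mid@b); print('dock origin',o)
    for nm,p in (('hinge',(-.09,-.155)),):
        w=o+a*p[0]+b*p[1]; print(nm,w, proj(C,[*w,.045]),proj(S,[*w,.045]))
    ht=np.array([.5145,.045]); d=ht-o; print('heater in dock',d@a,d@b)
    # bar ends check in side
    for yy in (-.12,.12):
        for zz in (0,.045):
            w=o+a*.06+b*yy; print(yy,zz,proj(S,[*w,zz]),proj(C,[*w,zz]))
# knob
im=cv2.imread('pics/top0.png')[:,:,::-1].copy(); si=cv2.imread('pics/side0.png')[:,:,::-1].copy()
print(tri(C,[170+519/4,110+405/4],S,[190+335/5,130+437/5]))
print('hinge px top',170+491/4,110+331/4,'side',190+404/5,130+443/5, tri(C,[170+491/4,110+331/4],S,[190+404/5,130+443/5]))
E
```

```text
0 [0.7168 0.7156 0.7144 0.7125 0.7108] yaw -1.6886556113656568 res [-0.0003  0.0001  0.0005  0.0002 -0.0005]
dock face along a 0.7125692518414242  tape mid along a 0.637737921032413 along b 0.06512824740324544
dock origin [0.6544 0.0429]
hinge [ 0.5592 -0.109 ] [[292.8279 189.919 ]] [[272.8888 218.2482]]
heater in dock -0.139898428518726 -0.0026472349784550085
-0.12 0 [[302.739  214.3508]] [[284.1244 149.3682]]
-0.12 0.045 [[303.5688 203.8056]] [[284.9327 146.7674]]
0.12 0 [[270.581  188.3055]] [[217.8743 145.7436]]
0.12 0.045 [[270.8436 178.7288]] [[216.5421 143.0317]]
0.045 [0.7073 0.7061 0.705  0.7031 0.7015] yaw -1.6886556113657263 res [-0.0003  0.0001  0.0005  0.0002 -0.0004]
dock face along a 0.7031973387508496  tape mid along a 0.637737921032413 along b 0.06512824740324544
dock origin [0.645  0.0432]
hinge [ 0.5498 -0.1086] [[292.6951 192.6076]] [[270.4974 218.9182]]
heater in dock -0.1305265154281515 -0.002647234978455009
-0.12 0 [[300.6396 214.9523]] [[283.9921 151.9244]]
-0.12 0.045 [[301.4373 204.3851]] [[284.7966 149.4049]]
0.12 0 [[268.662  188.7635]] [[217.705  148.2923]]
0.12 0.045 [[268.8976 179.1681]] [[216.3666 145.6611]]
(array([ 0.4842, -0.1302,  0.0824]), np.float64(0.00043595785522652794))
hinge px top 292.75 192.75 side 270.8 218.6 (array([ 0.5498, -0.1091,  0.0464]), np.float64(0.0014788983969689312))
```

```bash
cat > plan.py <<'E'
from h import *
def Rt(yaw,tilt):
    # yaw of pushing heading (deg), tilt: fingers lean forward
    h=np.radians(yaw); base=np.array([[-1,0,0],[0,1,0],[0,0,-1.]])
    return R.from_euler('z',yaw,degrees=True)*R.from_matrix(base)*R.from_euler('y',-tilt,degrees=True)
def yawtilt(r):
    m=r.as_matrix(); hd=-m[:,0]; y=m[:,1]
    return np.degrees(np.arctan2(-y[0],y[1])), np.degrees(np.arctan2(np.hypot(m[0,2],m[1,2])*np.sign(m[:2,2]@(-m[:2,0])),-m[2,2]))
def rows(targets,hand,p=None,r=None,dec=1):
    """targets: list of (pos_m, yaw, tilt, nrows)"""
    if p is None:
        o=telemetry.get_obs(); p=np.array(o['position']);r=R.from_quat(o['eef_rot'])
    out=[]
    for (t,yaw,tilt,n) in targets:
        t=np.array(t);rt=Rt(yaw,tilt)
        for i in range(n):
            k=n-i
            d=r.inv().apply((t-p)/k)*1000; w=np.degrees((r.inv()*rt).as_rotvec())/k
            row=[*np.round(d,dec),*np.round(w,dec),hand]; out.append([float(v) for v in row])
            p=p+r.apply(np.array(row[:3])/1000); r=r*R.from_rotvec(np.radians(row[3:6]))
    for i in range(0,len(out),8):
        print('['+','.join('['+','.join('%g'%(v+0.0) for v in q)+']' for q in out[i:i+8])+']')
    print('end',p.round(4),yawtilt(r))
    return p,r
def st():
    o=telemetry.get_obs();r=R.from_quat(o['eef_rot'])
    print('t %.2f'%o['time'],'p',np.round(o['position'],4),'yt',np.round(yawtilt(r),2),'F',np.round(o['wrist_force'],1),'w %.4f'%o['width'],'q',np.round(o['q'],2))
E
python3 - <<'E'
from plan import *
st()
rows([((.37,-.03,.20),2,0,24)],0,dec=1)
E
```

```text
t 0.15 p [0.161  0.6554 0.2527] yt [-13.8   -0.05] F [ 0.7 -0.3 -0.1] w 0.0853 q [ 1.29  0.12  1.44  0.    1.58 -0.04]
[[-15.3,-25.7,2.2,0,0,-0.7,0],[-15,-25.8,2.2,0,0,-0.7,0],[-14.6,-26,2.2,0,0,-0.7,0],[-14.3,-26.2,2.2,0,0,-0.7,0],[-14,-26.4,2.2,0,0,-0.6,0],[-13.7,-26.5,2.2,0,0,-0.7,0],[-13.4,-26.7,2.2,0,0,-0.6,0],[-13.1,-26.8,2.2,0,0,-0.7,0]]
[[-12.8,-27,2.2,0,0,-0.6,0],[-12.5,-27.1,2.2,0,0,-0.7,0],[-12.2,-27.3,2.2,0,0,-0.6,0],[-11.9,-27.4,2.2,0,0,-0.7,0],[-11.5,-27.5,2.2,0,0,-0.6,0],[-11.3,-27.6,2.2,0,0,-0.7,0],[-10.9,-27.8,2.2,0,0,-0.6,0],[-10.6,-27.9,2.3,0,0,-0.7,0]]
[[-10.3,-28,2.2,0,0,-0.6,0],[-10,-28.1,2.3,0,0,-0.7,0],[-9.7,-28.3,2.2,0,0,-0.6,0],[-9.4,-28.4,2.3,0,0,-0.7,0],[-9,-28.5,2.2,0,0,-0.6,0],[-8.7,-28.5,2.3,0,0,-0.7,0],[-8.3,-28.6,2.2,0,0,-0.6,0],[-8.1,-28.8,2.3,0,0,-0.7,0]]
end [ 0.37 -0.03  0.2 ] (np.float64(2.0021520172624214), np.float64(-0.05279642363556911))
```

```bash
python3 -m crank '[[-17,-26,2,0,0,-0.7,0],[-17,-26,2,0,0,-0.7,0],[-16,-26,2,0,0,-0.7,0],[-16,-26,2,0,0,-0.7,0],[-15,-27,2,0,0,-0.7,0],[-15,-27,2,0,0,-0.7,0],[-15,-27,2,0,0,-0.7,0],[-14,-27,2,0,0,-0.7,0]]' 40; python3 -m crank '[[-14,-27,2,0,0,-0.7,0],[-14,-27,2,0,0,-0.7,0],[-13,-27,2,0,0,-0.7,0],[-13,-27,2,0,0,-0.7,0],[-13,-27,2,0,0,-0.7,0],[-12,-28,2,0,0,-0.6,0],[-12,-28,2,0,0,-0.6,0],[-12,-28,2,0,0,-0.6,0]]'; python3 -c "
from plan import *
st()
rows([((.40,-.035,.15),2,10,8)],0)"
```

```text
time: 0.82
position: [0.242, 0.4215, 0.237]
eef_rot: [0.071, 0.997, -0.0, 0.0]
wrist_force: [0.6, 0.6, 0.9]
width: -0.0003
time: 1.48
position: [0.3223, 0.1932, 0.2212]
eef_rot: [0.025, 1.0, 0.0, 0.0]
wrist_force: [1.1, -0.2, 0.1]
width: 0.0002
t 1.48 p [0.3223 0.1932 0.2212] yt [-2.84  0.02] F [ 1.1 -0.2  0.1] w 0.0002 q [ 0.47 -0.57  2.07 -0.    1.65 -1.05]
[[-11.1,-28,8.9,-0.1,-1.2,-0.6,0],[-10.6,-28.1,9.1,0,-1.3,-0.6,0],[-10.1,-28.3,9.3,-0.1,-1.2,-0.6,0],[-9.7,-28.4,9.5,0,-1.3,-0.6,0],[-9.1,-28.5,9.7,-0.1,-1.2,-0.6,0],[-8.6,-28.6,9.8,0,-1.3,-0.6,0],[-8.1,-28.6,10,-0.1,-1.2,-0.6,0],[-7.6,-28.7,10.1,0,-1.3,-0.6,0]]
end [ 0.4   -0.035  0.15 ] (np.float64(1.963803635371774), np.float64(10.028477777067806))
```

```bash
python3 -m crank '[[-11,-28,9,0,-1.2,-0.6,0],[-11,-28,9,0,-1.2,-0.6,0],[-10,-28,9,0,-1.3,-0.6,0],[-9,-28,10,0,-1.3,-0.6,0],[-9,-29,10,0,-1.2,-0.6,0],[-8,-29,10,0,-1.3,-0.6,0],[-8,-29,10,0,-1.2,-0.6,0],[-8,-28,10,0,-1.3,-0.6,0]]'; python3 - <<'E'
from plan import *
st()
for n in ('top','side'):
    im=vision.capture(n); save(f'{n}1.png',im)
rows([((.405,-.033,.055),2,10,8)],0)
E
```

```text
time: 2.15
position: [0.3988, -0.0354, 0.1499]
eef_rot: [-0.017, 0.996, -0.002, 0.088]
wrist_force: [0.8, 1.3, 0.1]
width: 0.0
t 2.15 p [ 0.3988 -0.0354  0.1499] yt [ 1.89 10.1 ] F [0.8 1.3 0.1] w 0.0000 q [-0.17 -0.61  2.21  0.03  1.37 -1.78]
[[1.2,0.5,11.7,-0.1,0,0,0],[1.2,0.5,11.7,-0.1,0,0,0],[1.2,0.5,11.7,0,0,0,0],[1.2,0.5,11.6,-0.1,0,-0.1,0],[1.2,0.5,11.7,0,0,0,0],[1.2,0.5,11.6,-0.1,0,-0.1,0],[1.3,0.5,11.7,0,0,0,0],[1.2,0.4,11.6,-0.1,-0.1,-0.1,0]]
end [ 0.405 -0.033  0.055] (np.float64(2.0314093331845546), np.float64(10.027094263661901))
```

View pics/top1.png

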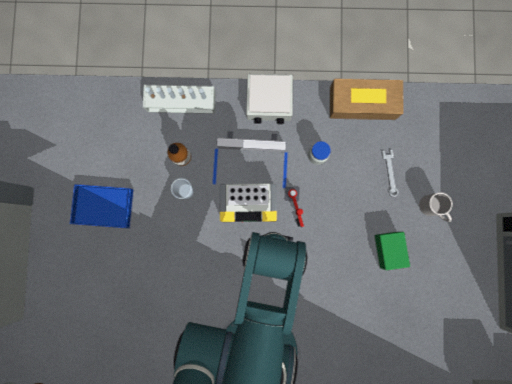

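View pics/side1.png

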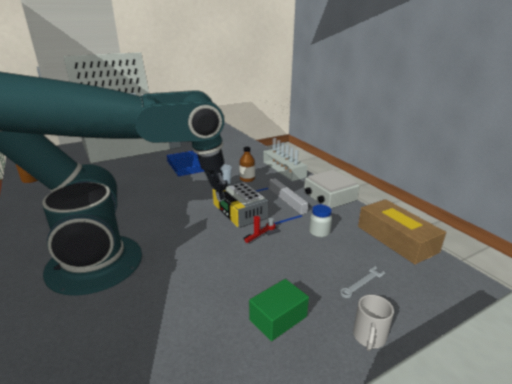

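```bash
python3 -m crank '[[1,0.5,12,0,0,0,0],[1,0.5,12,0,0,0,0],[1,0.5,12,0,0,0,0],[1,0.5,12,0,0,0,0],[1,0,12,0,0,0,0],[1,0,12,0,0,0,0],[1,0,11,0,0,0,0],[1,0,11,0,0,0,0]]'; python3 - <<'E'
from plan import *
st()
im=vision.capture('side'); save(f'side2.png',im,(170,110,330,250),5)
im=vision.capture('top'); save(f'top2.png',im,(170,110,350,250),4)
E
```

```text
time: 2.92
position: [0.4071, -0.0314, 0.0548]
eef_rot: [-0.017, 0.996, -0.002, 0.087]
wrist_force: [-0.5, 0.0, -0.5]
width: -0.0
t 2.92 p [ 0.4071 -0.0314  0.0548] yt [1.95 9.96] F [-0.5  0.  -0.5] w -0.0000 q [-0.16 -0.51  2.31  0.03  1.17 -1.77]
```

View pics/side2.png

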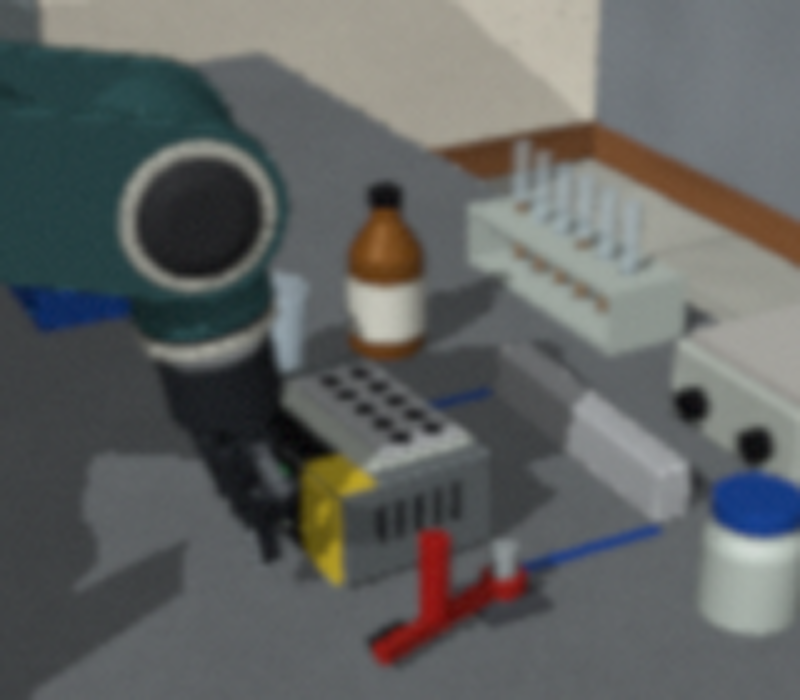

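View pics/top2.png

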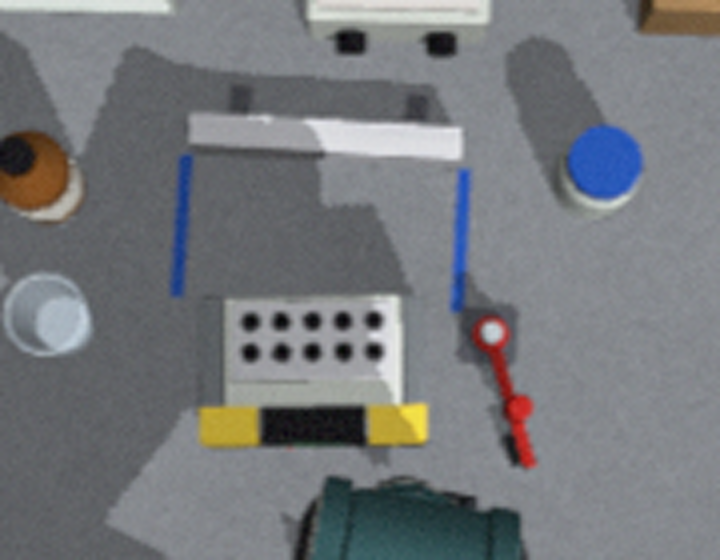

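```bash
python3 - <<'E'
from h import *
im=vision.capture('top'); cv2.imwrite('pics/top2f.png',im[:,:,::-1])
g=im.astype(int).sum(2)/3
for col in (225,235,245,270,280): print(col,[int(v) for v in g[134:156,col]])
E
```

```text
225 [96, 96, 93, 97, 123, 162, 164, 156, 157, 162, 161, 158, 115, 79, 82, 95, 101, 98, 101, 100, 103, 101]
235 [95, 101, 99, 94, 127, 181, 160, 161, 161, 160, 161, 160, 149, 83, 76, 87, 99, 100, 101, 102, 99, 96]
245 [102, 97, 97, 99, 97, 124, 170, 163, 159, 164, 163, 163, 157, 129, 77, 79, 93, 100, 99, 97, 96, 99]
270 [99, 99, 97, 97, 90, 87, 132, 207, 214, 214, 217, 221, 222, 221, 210, 148, 141, 139, 131, 135, 136, 135]
280 [132, 121, 114, 101, 98, 92, 102, 147, 216, 217, 217, 220, 224, 224, 221, 191, 146, 140, 136, 132, 140, 143]
```

```bash
cat >> plan.py <<'E'
D0=np.array([.645,.0432]);DY=-1.85
def w2(p,pose):
    x,y,t=pose;t=np.radians(t);return np.array([x+p[0]*np.cos(t)-p[1]*np.sin(t),y+p[0]*np.sin(t)+p[1]*np.cos(t)])
def dock(pose):
    t=np.radians(DY);d=np.array(pose[:2])-D0
    return np.array([d[0]*np.cos(t)+d[1]*np.sin(t),-d[0]*np.sin(t)+d[1]*np.cos(t),pose[2]-DY])
def heater(im,C=None):
    C=C or cam('top'); b=[]
    for c,s,m in blobs(mask(im,'yellow'),30):
        if c[1]<130: continue
        P=onplane(C,c,.085)[0,:2]; b.append((P,s[4],s))
    if len(b)!=2: print('yellow blobs',[(x[0],x[1]) for x in b]); return None
    b.sort(key=lambda x:-x[0][1]); L,Rr=b[0][0],b[1][0]
    v=L-Rr; th=np.degrees(np.arctan2(-v[0],v[1])); m=(L+Rr)/2
    o=w2((.051,0),(m[0],m[1],th)); pose=(*o,th)
    print('sep %.4f areas %d %d'%(np.linalg.norm(v),b[0][1],b[1][1]),'pose',np.round(pose,4),'dock',np.round(dock(pose),4)); return pose
def swing(pose,side,th1,yc=.075,piv=.100,off=.0146,n=8,tilt=10,z=.055,follow=1.0,extra=0):
    """side 'R': pivot at y=+piv; returns targets; extra: forward press m"""
    s=-1 if side=='R' else 1
    pv=w2((0,-s*piv),pose); res=[]
    for i in range(1,n+1):
        th=pose[2]+(th1-pose[2])*i/n
        t=np.radians(th); o=pv-np.array([-np.sin(t),np.cos(t)])*(-s*piv)
        c=w2((-.066-off+extra,s*yc),(*o,th)); res.append(((*c,z),th*follow+pose[2]*(1-follow),tilt,1))
    print('pred heater',o,th,'dock',dock((*o,th)))
    return res
E
python3 - <<'E'
from plan import *
p=heater(cv2.imread('pics/top0.png')[:,:,::-1].copy())
c=w2((-.066-.0146,-.075),p); print(c)
a=w2((-.066-.0146-.004,-.075),p)
rows([((*a,.055),p[2],10,5)]+swing(p,'R',9.5,n=11),0)
E
```

```text
sep 0.1419 areas 139 120 pose [0.5144 0.0451 2.0878] dock [-0.1306 -0.0024  3.9378]
[ 0.4366 -0.0328]
pred heater [0.5273 0.0464] 9.5 dock [-0.1178 -0.0006 11.35  ]
[[-5.1,-0.4,0.9,-0.1,0,0,0],[-5,-0.4,0.9,-0.1,0,0,0],[-5.1,-0.4,1,-0.1,0,0,0],[-5,-0.5,0.9,-0.1,-0.1,-0.1,0],[-5.1,-0.4,1,0,0,0,0],[-6,-1,1.1,-0.1,0,-0.7,0],[-2,-0.9,0.3,-0.1,0,-0.6,0],[-2,-0.9,0.4,-0.2,0,-0.7,0]]
[[-2.1,-1,0.3,-0.1,0,-0.7,0],[-2,-0.9,0.4,-0.1,0,-0.6,0],[-2,-0.9,0.3,-0.1,0,-0.7,0],[-2.1,-1,0.4,-0.1,0,-0.6,0],[-2,-0.9,0.4,-0.2,0,-0.7,0],[-2,-0.9,0.3,-0.1,0,-0.7,0],[-2.1,-1,0.4,-0.1,0,-0.6,0],[-2,-0.9,0.3,-0.1,0,-0.7,0]]
end [ 0.4602 -0.0409  0.055 ] (np.float64(9.498606286264495), np.float64(9.987344225617356))
```

```bash
python3 -m crank '[[-5,-0.4,0.9,0,0,0,0],[-5,-0.4,0.9,0,0,0,0],[-5,-0.4,0.9,0,0,0,0],[-5,-0.4,0.9,0,0,0,0],[-5,-0.4,0.9,0,0,0,0],[-4,-1,0.8,0,0,-0.6,0],[-2,-1,0.3,-0.1,0,-0.7,0],[-2,-1,0.4,-0.1,0,-0.7,0]]'; python3 - <<'E'
from plan import *
st()
im=vision.capture('top'); heater(im); save('top3.png',im,(170,110,350,250),4)
E
```

```text
time: 3.73
position: [0.4408, -0.036, 0.056]
eef_rot: [-0.035, 0.996, -0.002, 0.086]
wrist_force: [-9.9, -1.3, 6.7]
width: -0.0002
t 3.73 p [ 0.4408 -0.036   0.056 ] yt [3.97 9.89] F [-9.9 -1.3  6.7] w -0.0002 q [-0.16 -0.41  2.24  0.03  1.14 -1.81]
sep 0.1399 areas 131 104 pose [0.5166 0.0466 4.1239] dock [-0.1285 -0.0007  5.9739]
```

View pics/top3.png

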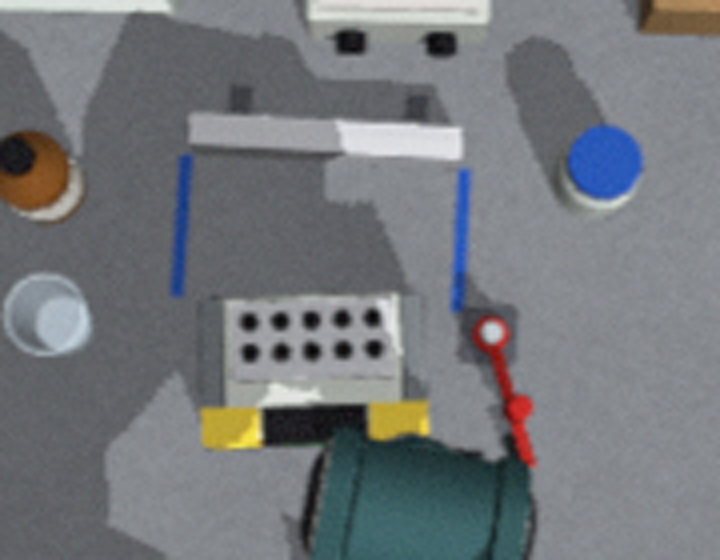

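```bash
python3 -m crank '[[-2.2,-1,0.3,-0.1,0,-0.7,0],[-2.2,-1,0.4,-0.1,0,-0.7,0],[-2.2,-1,0.3,-0.1,0,-0.7,0],[-2.2,-1,0.4,-0.1,0,-0.7,0],[-2.2,-1,0.4,-0.1,0,-0.7,0],[-2.2,-1,0.3,-0.1,0,-0.7,0],[-2.2,-1,0.4,-0.1,0,-0.7,0],[-2.2,-1,0.3,-0.1,0,-0.7,0]]'; python3 - <<'E'
from plan import *
st()
im=vision.capture('top'); heater(im); save('top4.png',im,(170,110,350,250),4)
im=vision.capture('side');  save('side4.png',im,(170,110,330,250),5)
E
```

```text
time: 4.45
position: [0.4591, -0.0423, 0.0562]
eef_rot: [-0.084, 0.993, 0.001, 0.086]
wrist_force: [-8.1, -3.2, 2.1]
width: -0.0
t 4.45 p [ 0.4591 -0.0423  0.0562] yt [9.62 9.82] F [-8.1 -3.2  2.1] w -0.0000 q [-0.17 -0.35  2.2   0.05  1.13 -1.93]
sep 0.1421 areas 126 88 pose [ 0.5242  0.0493 13.1305] dock [-0.121   0.0022 14.9805]
```

View pics/top4.png

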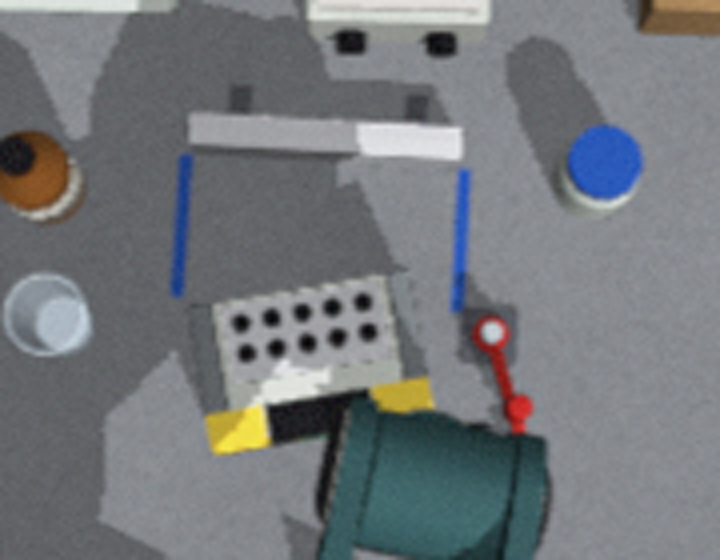

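View pics/side4.png

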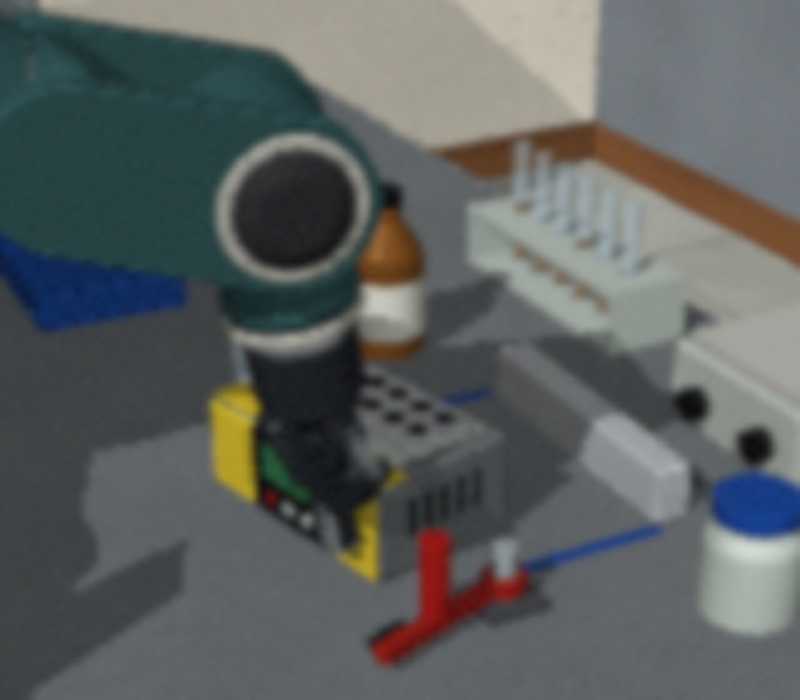

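```bash
python3 - <<'E'
from plan import *
p=(.5265,.047,10.7)
rows([((.415,-.052,.056),10,10,3),((.400,.10,.056),10.5,10,5)],0)
E
```

```text
[[14.9,-0.7,-2.5,-0.3,-0.1,-0.1,0],[14.9,-0.7,-2.5,-0.3,0,-0.1,0],[15,-0.6,-2.6,-0.2,-0.1,-0.1,0],[-2.3,30.5,0.4,0,0,-0.1,0],[-2.4,30.4,0.4,0,0,-0.1,0],[-2.4,30.5,0.4,0,0,-0.1,0],[-2.5,30.4,0.4,-0.1,0,-0.1,0],[-2.5,30.5,0.4,0,0,0,0]]
end [0.4   0.1   0.056] (np.float64(10.449570546412925), np.float64(10.01833004150231))
```

```bash
python3 -m crank '[[15,-0.5,-2.6,-0.3,0,-0.1,0],[15,-0.5,-2.6,-0.3,0,-0.1,0],[15,-0.5,-2.6,-0.2,0,-0.1,0],[-2,30,0.4,0,0,-0.1,0],[-2,30,0.4,0,0,-0.1,0],[-2.5,31,0.4,0,0,-0.1,0],[-2.5,31,0.4,0,0,-0.1,0],[-2.5,31,0.4,0,0,0,0]]'; python3 - <<'E'
from plan import *
st()
im=vision.capture('top'); heater(im); save('top5.png',im,(170,110,350,250),4)
im0=cv2.imread('pics/top0.png')[:,:,::-1].copy()
C=cam('top')
for i in (im0,im):
    g=cv2.cvtColor(i,cv2.COLOR_RGB2GRAY)
    d=cv2.adaptiveThreshold(g,255,cv2.ADAPTIVE_THRESH_MEAN_C,cv2.THRESH_BINARY_INV,9,25)
    for c,s,m in blobs(d>0,5):
        if 215<c[0]<280 and 165<c[1]<225: print(c.round(1),s[2:])
E
```

```text
time: 5.22
position: [0.399, 0.1028, 0.0566]
eef_rot: [-0.09, 0.992, 0.007, 0.086]
wrist_force: [0.5, -0.2, 0.5]
width: -0.0003
t 5.22 p [0.399  0.1028 0.0566] yt [10.38  9.96] F [ 0.5 -0.2  0.5] w -0.0003 q [ 0.19 -0.5   2.3  -0.    1.17 -1.56]
sep 0.1419 areas 126 128 pose [ 0.5223  0.0477 11.1681] dock [-0.1228  0.0005 13.0181]
[250.6 182.5] [45  4 75]
[224.8 200.1] [ 3 25 30]
[271.5 200.2] [ 3 24 46]
[232.2 190.2] [ 5  5 19]
[239.8 190. ] [ 5  5 19]
[247.6 189.9] [ 4  5 17]
[255.3 189.9] [ 5  5 18]
[263.1 189.7] [ 5  5 18]
[232.2 197.8] [ 5  5 19]
[239.9 197.8] [ 5  5 19]
[247.5 197.6] [ 4  5 17]
[255.5 197.6] [ 4  5 17]
[263.3 197.6] [ 5  5 19]
[243.5 205. ] [6 1 6]
[218.5 209.3] [ 4  5 10]
[247.7 215.8] [ 27  11 161]
[270.4 221.6] [ 7  2 10]
[226.1 222.3] [ 8  2 11]
[246.4 180.1] [45  9 85]
[269.7 193.2] [ 7 25 42]
[260.3 185.1] [ 5  5 18]
[252.6 186.5] [ 5  4 17]
[223.6 199.7] [ 5 27 47]
[237.4 189.1] [ 4  5 17]
[245.1 187.8] [ 5  5 18]
[229.8 190.4] [ 5  4 16]
[261.6 192.8] [ 5  5 19]
[246.5 195.4] [ 4  5 17]
[253.9 194. ] [ 5  5 20]
[238.6 196.9] [ 4  5 17]
[231. 198.] [ 5  5 21]
[249.8 213.1] [ 28  14 160]
[220.4 218. ] [2 5 5]
[225.7 223.8] [4 3 9]
```

View pics/top5.png

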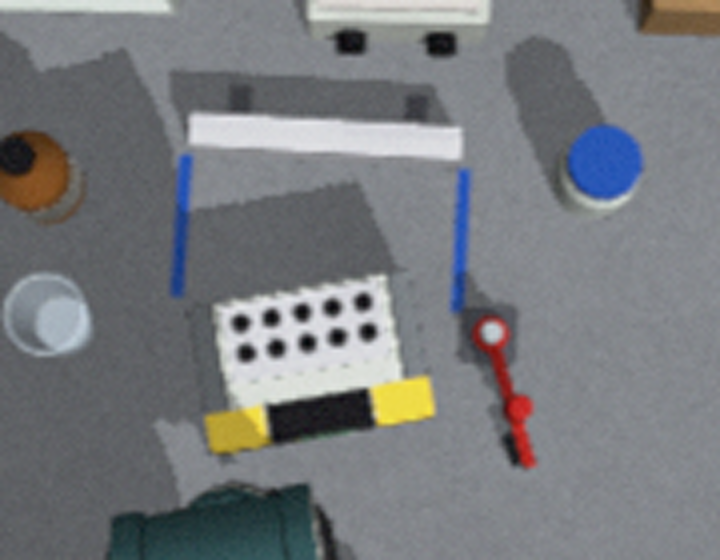

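```bash
cat >> plan.py <<'E'
def wells(im):
    g=cv2.cvtColor(im,cv2.COLOR_RGB2GRAY)
    d=cv2.adaptiveThreshold(g,255,cv2.ADAPTIVE_THRESH_MEAN_C,cv2.THRESH_BINARY_INV,9,25)
    return np.array([c for c,s,m in blobs(d>0,8) if 205<c[0]<290 and 140<c[1]<225 and 3<=s[2]<=6 and 3<=s[3]<=6 and 12<s[4]<26])
def hwell(im):
    w=wells(im); 
    if len(w)<6: print('wells',len(w)); return None
    P=onplane(cam('top'),w,.085)[:,:2]
    if len(w)==10:
        c=P.mean(0); rect=cv2.minAreaRect((P*1000).astype(np.float32))
        # principal axis of long direction
        u,s,vt=np.linalg.svd(P-c); a=vt[0]*np.sign(vt[0][1]); th=np.degrees(np.arctan2(-a[0],a[1]))
        o=w2((-.0115,0),(*c,th)); o=np.array(o)
        print('well c',c.round(4),'th %.2f'%th,'sv',s.round(4)); return c,th
    print('n wells',len(w)); return None
E
python3 - <<'E'
from plan import *
for f in ('top0','top2f'):
    i=cv2.imread(f'pics/{f}.png')[:,:,::-1].copy(); hwell(i); heater(i)
im=vision.capture('top'); hwell(im); heater(im)
E
```

```text
well c [0.5385 0.0461] th 1.83 sv [0.1168 0.0416]
sep 0.1419 areas 139 120 pose [0.5144 0.0451 2.0878] dock [-0.1306 -0.0024  3.9378]
well c [0.5388 0.0462] th 2.10 sv [0.1165 0.0418]
sep 0.1412 areas 123 121 pose [0.5152 0.0443 1.3969] dock [-0.1298 -0.0031  3.2469]
well c [0.546  0.0528] th 11.15 sv [0.1166 0.0415]
sep 0.1422 areas 127 129 pose [ 0.5222  0.0477 11.1142] dock [-0.1229  0.0005 12.9642]
```

```bash
python3 - <<'E'
from plan import *
p=(.5222,.0480,11.15)
a=w2((-.066-.0146-.002,.075),p)
rows([((*a,.055),11,10,4)]+swing(p,'L',-13,n=12,piv=.055),0)
E
```

```text
pred heater [0.5452 0.0476] -12.999999999999995 dock [ -0.0999   0.0012 -11.15  ]
[[-6.7,-1.1,1.6,0,0,-0.1,0],[-6.7,-1.1,1.5,0,0,-0.1,0],[-6.7,-1.2,1.6,0,0,-0.1,0],[-6.8,-1.2,1.5,-0.1,-0.1,0,0],[-6.5,2.8,1.2,0.3,0,1.8,0],[-4.5,2.7,0.8,0.4,0,2,0],[-4.6,2.8,0.8,0.3,0,2,0],[-4.5,2.7,0.8,0.4,0,2,0]]
[[-4.5,2.8,0.8,0.3,0,1.9,0],[-4.6,2.7,0.8,0.4,0,2,0],[-4.5,2.8,0.8,0.3,0,2,0],[-4.6,2.7,0.8,0.4,0,2,0],[-4.5,2.8,0.8,0.3,0,2,0],[-4.6,2.7,0.8,0.4,0,1.9,0],[-4.5,2.8,0.8,0.3,0,2,0],[-4.6,2.7,0.8,0.4,0,2,0]]
end [0.4836 0.1388 0.055 ] (np.float64(-12.99531271098875), np.float64(10.02066529130611))
```

```bash
python3 -m crank '[[-6.7,-1.1,1.4,0,0,-0.1,0],[-6.7,-1.1,1.4,0,0,-0.1,0],[-6.7,-1.2,1.4,0,0,-0.1,0],[-6.8,-1.2,1.4,0,0,0,0],[-6.5,2.8,1.2,0.3,0,1.8,0],[-4.5,2.7,0.8,0.4,0,2,0],[-4.6,2.8,0.8,0.3,0,2,0],[-4.5,2.7,0.8,0.4,0,2,0]]';python3 - <<'E'
from plan import *
st()
im=vision.capture('top'); hwell(im); heater(im); save('top6.png',im,(170,110,350,250),4)
E
```

```text
time: 5.98
position: [0.4462, 0.115, 0.0551]
eef_rot: [-0.022, 0.996, 0.0, 0.085]
wrist_force: [-10.4, -0.1, 7.1]
width: 0.0001
t 5.98 p [0.4462 0.115  0.0551] yt [2.53 9.8 ] F [-10.4  -0.1   7.1] w 0.0001 q [ 0.22 -0.35  2.2  -0.04  1.12 -1.39]
well c [0.5532 0.0496] th 3.32 sv [0.1158 0.0416]
sep 0.1413 areas 98 134 pose [0.5306 0.0465 1.1483] dock [-0.1145 -0.0004  2.9983]
```

View pics/top6.png

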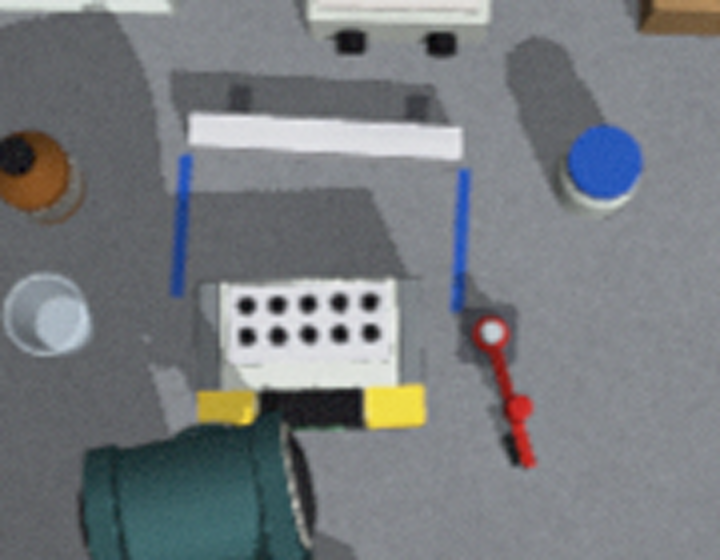

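```bash
python3 -m crank '[[-4.5,2.8,0.8,0.3,0,1.9,0],[-4.5,2.7,0.8,0.4,0,2,0],[-4.5,2.8,0.8,0.3,0,2,0],[-4.5,2.7,0.8,0.4,0,2,0],[-4.5,2.8,0.8,0.3,0,2,0],[-4.5,2.7,0.8,0.4,0,2,0],[-4.5,2.8,0.8,0.3,0,2,0],[-4.5,2.7,0.8,0.4,0,2,0]]';python3 - <<'E'
from plan import *
st()
im=vision.capture('top'); r=hwell(im); heater(im); save('top7.png',im,(170,110,350,250),4)
E
```

```text
time: 6.7
position: [0.4842, 0.1344, 0.0549]
eef_rot: [0.118, 0.989, -0.012, 0.085]
wrist_force: [-9.6, 3.0, 6.3]
width: -0.0001
t 6.70 p [0.4842 0.1344 0.0549] yt [-13.6    9.85] F [-9.6  3.   6.3] w -0.0001 q [ 0.27 -0.23  2.11 -0.1   1.11 -1.03]
well c [0.5667 0.0397] th -14.57 sv [0.1163 0.0413]
yellow blobs [(array([ 0.4756, -0.0102]), np.int32(129))]
```

View pics/top7.png

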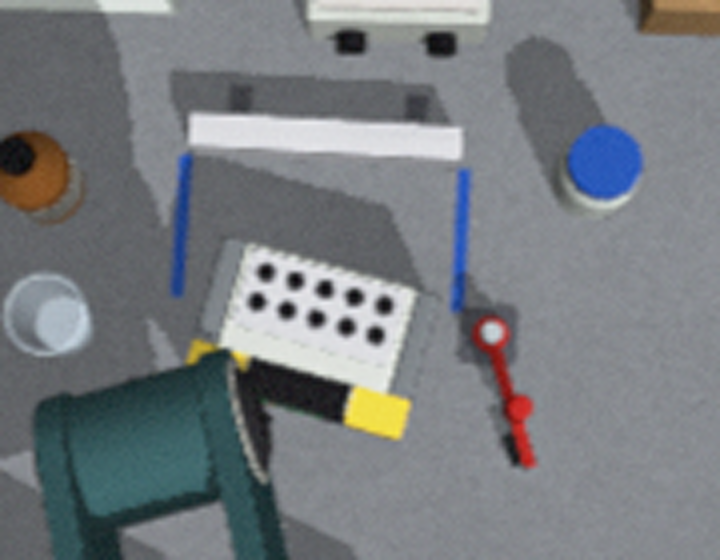

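```bash
python3 - <<'E'
from plan import *
p=(.5432,.0458,-14.6)
a=w2((-.066-.0146-.025,.071),p);b=w2((-.066-.0146-.022,-.077),p);c=w2((-.066-.0146-.002,-.077),p)
print(a,b)
rows([((*a,.055),-14.5,10,2),((*b,.055),-14.5,10,5),((*c,.055),-14.5,10,3)]+swing(p,'R',10,n=14,piv=.050,yc=.077),0)
E
```

```text
[0.4589 0.1411] [ 0.4245 -0.0029]
pred heater [0.5645 0.0449] 10.000000000000002 dock [-0.0805 -0.0009 11.85  ]
[[13.2,0.1,-2.3,0,-0.1,0.4,0],[13.3,-0.1,-2.4,0,0,0.3,0],[-0.5,-29.6,0.1,0,0,0,0],[-0.5,-29.6,0.1,0,0,0,0],[-0.5,-29.6,0.1,0,0,0,0],[-0.5,-29.6,0.1,0,0,0,0],[-0.6,-29.6,0.2,0,0,0,0],[-6.6,0,1.2,0,0,0,0]]
[[-6.5,0,1.1,0,0,0,0],[-6.6,0,1.2,0,0,0,0],[-5.8,-2.5,1,-0.3,0,-1.6,0],[-3.9,-2.4,0.7,-0.3,0,-1.7,0],[-3.9,-2.4,0.7,-0.3,0,-1.7,0],[-3.8,-2.4,0.6,-0.3,0,-1.8,0],[-3.9,-2.4,0.7,-0.3,0,-1.7,0],[-3.9,-2.4,0.7,-0.3,0,-1.7,0]]
[[-3.9,-2.4,0.7,-0.4,0,-1.8,0],[-3.8,-2.4,0.7,-0.3,0,-1.7,0],[-3.9,-2.4,0.6,-0.3,0,-1.7,0],[-3.9,-2.5,0.7,-0.3,0,-1.8,0],[-3.9,-2.4,0.7,-0.3,0,-1.7,0],[-3.8,-2.4,0.7,-0.3,0,-1.7,0],[-3.9,-2.4,0.7,-0.3,0,-1.7,0],[-3.9,-2.4,0.6,-0.3,0,-1.8,0]]
end [ 0.4985 -0.0449  0.0551] (np.float64(10.023020839535372), np.float64(9.984686879644212))
```

```bash
python3 -m crank '[[14,0,-2.4,0,0,0.4,0],[14,0,-2.4,0,0,0.3,0],[-1,-29.6,0.1,0,0,0,0],[-1,-29.6,0.1,0,0,0,0],[-1,-29.6,0.1,0,0,0,0],[-1,-29.6,0.1,0,0,0,0],[-1,-29.6,0.2,0,0,0,0],[-6.6,0,1.2,0,0,0,0]]'; python3 - <<'E'
from plan import *
st()
im=vision.capture('top'); hwell(im); heater(im)
E
python3 -m crank '[[-6.5,0,1.1,0,0,0,0],[-6.6,0,1.2,0,0,0,0],[-5.8,-2.5,1,-0.3,0,-1.6,0],[-3.9,-2.4,0.7,-0.3,0,-1.7,0],[-3.9,-2.4,0.7,-0.3,0,-1.7,0],[-3.9,-2.4,0.7,-0.3,0,-1.8,0],[-3.9,-2.4,0.7,-0.3,0,-1.7,0],[-3.9,-2.4,0.7,-0.3,0,-1.7,0]]'; python3 - <<'E'
from plan import *
st()
im=vision.capture('top'); hwell(im); heater(im); save('top8.png',im,(170,110,350,250),4)
E
```

```text
time: 7.42
position: [0.4307, -0.0091, 0.0554]
eef_rot: [0.124, 0.988, -0.012, 0.086]
wrist_force: [-0.7, 0.4, 0.3]
width: 0.0001
t 7.42 p [ 0.4307 -0.0091  0.0554] yt [-14.34   9.98] F [-0.7  0.4  0.3] w 0.0001 q [-0.06 -0.44  2.26 -0.04  1.15 -1.37]
well c [0.5669 0.0395] th -15.08 sv [0.1165 0.0413]
sep 0.1414 areas 128 128 pose [  0.5435   0.0453 -15.0979] dock [ -0.1015  -0.0012 -13.2479]
time: 8.13
position: [0.4676, -0.0261, 0.0551]
eef_rot: [0.031, 0.996, -0.003, 0.086]
wrist_force: [-10.2, 0.8, 7.7]
width: 0.0003
t 8.13 p [ 0.4676 -0.0261  0.0551] yt [-3.57  9.83] F [-10.2   0.8   7.7] w 0.0003 q [-0.11 -0.33  2.19  0.01  1.11 -1.63]
well c [0.5763 0.044 ] th -3.91 sv [0.1168 0.0417]
sep 0.1405 areas 130 91 pose [ 0.5538  0.0468 -2.4498] dock [-0.0913  0.0006 -0.5998]
```

View pics/top8.png

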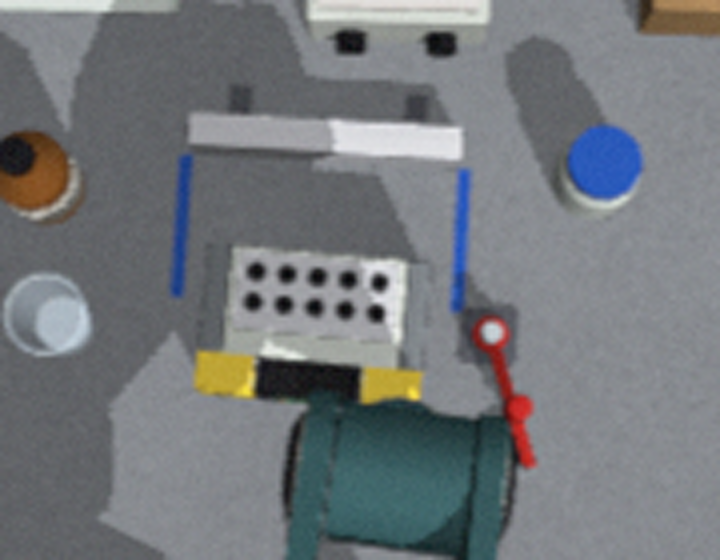

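```bash
python3 -m crank '[[-3.9,-2.4,0.7,-0.4,0,-1.8,0],[-3.8,-2.4,0.7,-0.3,0,-1.7,0],[-3.9,-2.4,0.7,-0.3,0,-1.7,0],[-3.9,-2.5,0.7,-0.3,0,-1.8,0],[-3.9,-2.4,0.7,-0.3,0,-1.7,0],[-3.9,-2.4,0.7,-0.3,0,-1.7,0],[-3.9,-2.4,0.7,-0.3,0,-1.7,0],[-3.9,-2.4,0.7,-0.3,0,-1.8,0]]'; python3 - <<'E'
from plan import *
st()
im=vision.capture('top'); r=hwell(im); heater(im); save('top9.png',im,(170,110,350,250),4)
if r:
    c,th=r; o=w2((-.0243,0),(*c,th)); print('origin',o,'dock',dock((*o,th)))
E
```

```text
time: 8.85
position: [0.5, -0.0441, 0.0549]
eef_rot: [-0.092, 0.992, 0.008, 0.085]
wrist_force: [-8.8, -1.1, 8.4]
width: 0.0003
t 8.85 p [ 0.5    -0.0441  0.0549] yt [10.56  9.84] F [-8.8 -1.1  8.4] w 0.0003 q [-0.17 -0.24  2.12  0.07  1.1  -1.95]
well c [0.587  0.0517] th 11.01 sv [0.1165 0.0424]
sep 0.1479 areas 134 47 pose [ 0.5664  0.0466 14.2294] dock [-0.0786  0.0008 16.0794]
origin [0.5632 0.0471] dock [-0.0819  0.0012 12.8563]
```

View pics/top9.png

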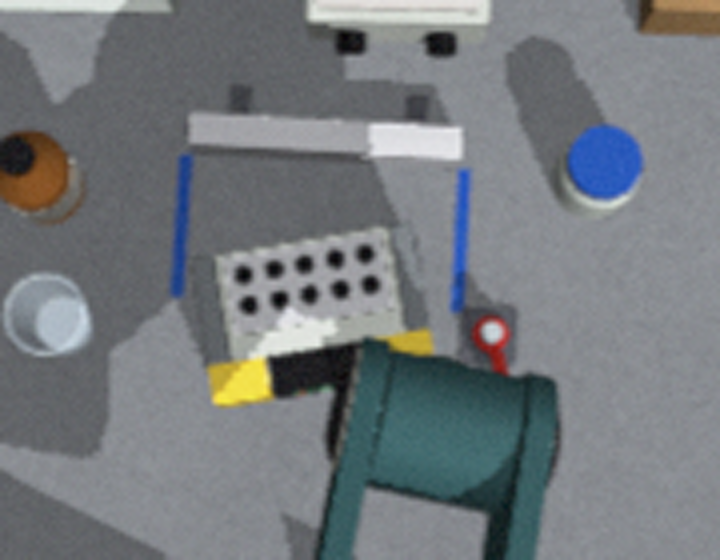

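```bash
python3 - <<'E'
from plan import *
p=(.5632,.0471,11.2)
o=telemetry.get_obs();t=np.radians(p[2]);d=np.array(o['position'][:2])-p[:2];print('contact',d[0]*np.cos(t)+d[1]*np.sin(t),-d[0]*np.sin(t)+d[1]*np.cos(t))
a=w2((-.066-.0146-.026,-.077),p);b=w2((-.066-.0146-.024,.075),p);c=w2((-.066-.0146-.002,.075),p)
rows([((*a,.055),11,10,2),((*b,.055),11,10,5),((*c,.055),11.,10,3)]+swing(p,'L',-14,n=14,piv=.050,yc=.077),0)
E
```

```text
contact -0.07912651737657195 -0.07756973580231591
pred heater [0.585  0.0466] -14.0 dock [ -0.0601   0.0014 -12.15  ]
[[13.5,0.2,-2.4,0,-0.1,-0.1,0],[13.6,0.2,-2.4,0,0,-0.2,0],[-0.3,30.4,0,0,0,0,0],[-0.3,30.4,0,0,0,0,0],[-0.3,30.4,0.1,0,0,0,0],[-0.3,30.4,0,0,0,0,0],[-0.3,30.4,0.1,0,0,0,0],[-7.2,0,1.3,0,0,0,0]]
[[-7.2,0,1.2,0,0,0,0],[-7.3,0,1.3,0,0,0,0],[-5.9,4.5,1,0.2,0,1.6,0],[-4,2.5,0.7,0.3,0,1.8,0],[-3.9,2.5,0.7,0.4,0,1.7,0],[-4,2.4,0.7,0.3,0,1.8,0],[-4,2.5,0.7,0.3,0,1.8,0],[-3.9,2.5,0.7,0.3,0,1.7,0]]
[[-4,2.4,0.7,0.3,0,1.8,0],[-4,2.5,0.7,0.3,0,1.8,0],[-3.9,2.5,0.7,0.3,0,1.8,0],[-4,2.5,0.7,0.3,0,1.7,0],[-4,2.4,0.7,0.4,0,1.8,0],[-3.9,2.5,0.7,0.3,0,1.8,0],[-4,2.5,0.7,0.3,0,1.8,0],[-4,2.4,0.7,0.3,0,1.7,0]]
end [0.5255 0.1407 0.055 ] (np.float64(-13.976237037668854), np.float64(9.977727100230084))
```

```bash
python3 -m crank '[[14,0,-2.4,0,0,-0.1,0],[14,0,-2.4,0,0,-0.2,0],[-0.5,30.4,0,0,0,0,0],[-0.5,30.4,0,0,0,0,0],[-0.5,30.4,0.1,0,0,0,0],[-0.5,30.4,0,0,0,0,0],[-0.5,30.4,0.1,0,0,0,0],[-7.2,1,1.3,0,0,0,0]]'; python3 - <<'E'
from plan import *
st()
im=vision.capture('top'); r=hwell(im); heater(im)
E
python3 -m crank '[[-7.2,1,1.2,0,0,0,0],[-7.2,1,1.3,0,0,0,0],[-5.9,2.5,1,0.2,0,1.6,0],[-4,2.5,0.7,0.3,0,1.8,0],[-3.9,2.5,0.7,0.4,0,1.7,0],[-4,2.4,0.7,0.3,0,1.8,0],[-4,2.5,0.7,0.3,0,1.8,0],[-3.9,2.5,0.7,0.3,0,1.7,0]]'; python3 - <<'E'
from plan import *
st()
im=vision.capture('top'); r=hwell(im);c,th=r; o=w2((-.0243,0),(*c,th)); print('origin',o,'dock',dock((*o,th)))
E
```

```text
time: 9.57
position: [0.452, 0.1069, 0.055]
eef_rot: [-0.095, 0.992, 0.008, 0.086]
wrist_force: [0.3, -0.3, 0.2]
width: -0.0003
t 9.57 p [0.452  0.1069 0.055 ] yt [10.93  9.94] F [ 0.3 -0.3  0.2] w -0.0003 q [ 0.18 -0.34  2.2   0.    1.11 -1.59]
well c [0.5871 0.0519] th 11.34 sv [0.1162 0.0419]
sep 0.1419 areas 131 134 pose [ 0.5627  0.0464 11.0269] dock [-0.0824  0.0006 12.8769]
time: 10.28
position: [0.4916, 0.1242, 0.0549]
eef_rot: [0.0, 0.996, -0.0, 0.086]
wrist_force: [-8.8, -0.1, 6.7]
width: -0.0001
t 10.28 p [0.4916 0.1242 0.0549] yt [-0.06  9.85] F [-8.8 -0.1  6.7] w -0.0001 q [ 0.22 -0.23  2.11 -0.04  1.09 -1.34]
well c [0.596  0.0471] th 0.52 sv [0.1159 0.0417]
origin [0.5717 0.0469] dock [-0.0734  0.0013  2.3706]
```

```bash
python3 -m crank '[[-4,2.4,0.7,0.3,0,1.8,0],[-4,2.5,0.7,0.3,0,1.8,0],[-4,2.5,0.7,0.3,0,1.8,0],[-4,2.5,0.7,0.3,0,1.7,0],[-4,2.4,0.7,0.4,0,1.8,0],[-4,2.5,0.7,0.3,0,1.8,0],[-4,2.5,0.7,0.3,0,1.8,0],[-4,2.4,0.7,0.3,0,1.7,0]]'; python3 - <<'E'
from plan import *
st()
im=vision.capture('top'); r=hwell(im);c,th=r; o=w2((-.0243,0),(*c,th)); print('origin',o,'dock',dock((*o,th)))
save('top10.png',im,(170,110,350,250),4); im=vision.capture('side');  save('side10.png',im,(170,110,330,250),5)
p=(*o,th)
ob=telemetry.get_obs();t=np.radians(p[2]);d=np.array(ob['position'][:2])-p[:2];print('contact',d[0]*np.cos(t)+d[1]*np.sin(t),-d[0]*np.sin(t)+d[1]*np.cos(t))
a=w2((-.066-.0146-.028,.075),p);b=w2((-.066-.0146-.026,-.077),p);c=w2((-.066-.0146-.002,-.077),p)
rows([((*a,.055),th,10,2),((*b,.055),th,10,5),((*c,.055),th,10,3)]+swing(p,'R',11,n=14,piv=.050,yc=.077),0)
E
```

```text
time: 11.0
position: [0.526, 0.1403, 0.0549]
eef_rot: [0.126, 0.988, -0.011, 0.085]
wrist_force: [-8.7, 2.9, 5.8]
width: 0.0001
t 11.00 p [0.526  0.1403 0.0549] yt [-14.48   9.86] F [-8.7  2.9  5.8] w 0.0001 q [ 0.25 -0.13  2.02 -0.09  1.1  -1.03]
well c [0.606  0.0382] th -14.76 sv [0.1167 0.042 ]
origin [0.5825 0.0444] dock [ -0.0625  -0.0009 -12.9052]
contact -0.0786315617391842 0.07857013052401376
pred heater [0.6048 0.0436] 11.000000000000002 dock [-0.0402 -0.0009 12.85  ]
[[14.8,-1.7,-2.6,0,0,0.2,0],[14.7,-1.8,-2.7,0,-0.1,0.1,0],[-0.4,-30.4,0.1,0,0,0,0],[-0.4,-30.4,0,0,0,0,0],[-0.4,-30.4,0.1,0,0,0,0],[-0.4,-30.4,0,0,0,0,0],[-0.3,-30.4,0.1,0,0,0,0],[-7.9,0,1.4,0,0,0,0]]
[[-7.9,0,1.4,0,0,0,0],[-7.9,0,1.4,0,0,0,0],[-6,-2.5,1,-0.3,0,-1.8,0],[-4.1,-2.5,0.7,-0.3,0,-1.8,0],[-4,-2.5,0.7,-0.3,0,-1.8,0],[-4.1,-2.6,0.8,-0.3,0,-1.8,0],[-4,-2.5,0.7,-0.4,0,-1.9,0],[-4.1,-2.5,0.7,-0.3,0,-1.8,0]]
[[-4,-2.5,0.7,-0.3,0,-1.8,0],[-4.1,-2.5,0.7,-0.3,0,-1.8,0],[-4.1,-2.6,0.7,-0.3,0,-1.8,0],[-4,-2.5,0.8,-0.4,0,-1.8,0],[-4.1,-2.5,0.7,-0.3,0,-1.8,0],[-4,-2.5,0.7,-0.3,0,-1.8,0],[-4.1,-2.5,0.7,-0.3,0,-1.8,0],[-4,-2.6,0.7,-0.3,0,-1.9,0]]
end [ 0.5403 -0.0474  0.055 ] (np.float64(11.032447331749404), np.float64(9.99910406703483))
```

View pics/top10.png

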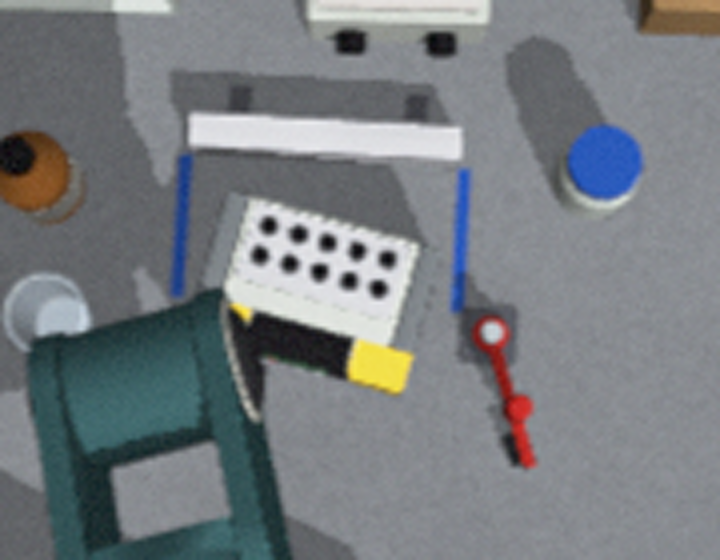

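View pics/side10.png

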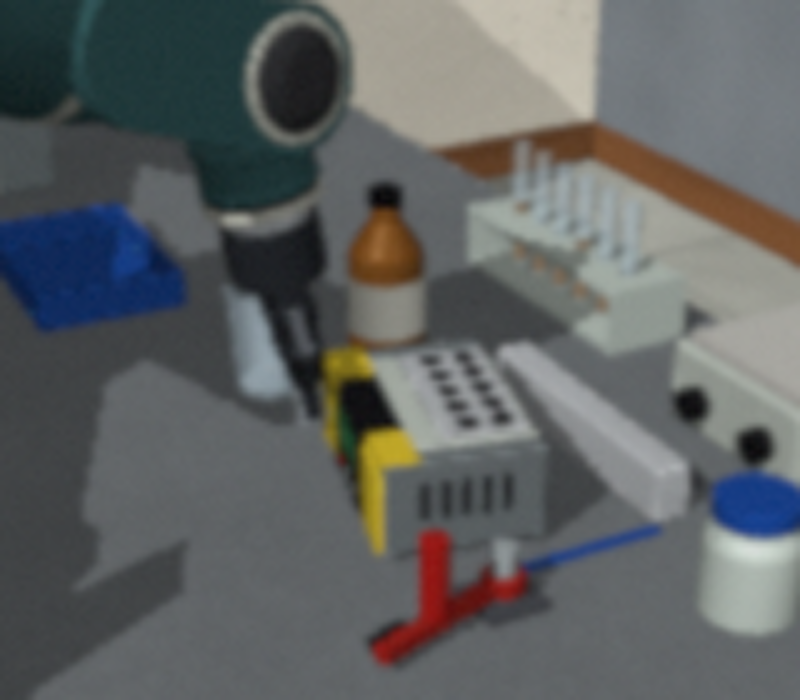

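```bash
python3 -m crank '[[14.8,-1.7,-2.6,0,0,0.2,0],[14.8,-1.7,-2.6,0,0,0.1,0],[-0.4,-30.4,0.1,0,0,0,0],[-0.4,-30.4,0,0,0,0,0],[-0.4,-30.4,0.1,0,0,0,0],[-0.4,-30.4,0,0,0,0,0],[-0.4,-30.4,0.1,0,0,0,0],[-7.9,0,1.4,0,0,0,0]]'; python3 - <<'E'
from plan import *
st()
im=vision.capture('top'); r=hwell(im); heater(im)
E
python3 -m crank '[[-7.9,0,1.4,0,0,0,0],[-7.9,0,1.4,0,0,0,0],[-6,-2.5,1,-0.3,0,-1.8,0],[-4,-2.5,0.7,-0.3,0,-1.8,0],[-4,-2.5,0.7,-0.3,0,-1.8,0],[-4,-2.6,0.7,-0.3,0,-1.8,0],[-4,-2.5,0.7,-0.4,0,-1.9,0],[-4,-2.5,0.7,-0.3,0,-1.8,0]]'; python3 - <<'E'
from plan import *
st()
im=vision.capture('top'); r=hwell(im);c,th=r; o=w2((-.0243,0),(*c,th)); print('origin',o,'dock',dock((*o,th)))
E
```

```text
time: 11.77
position: [0.4658, -0.0088, 0.0551]
eef_rot: [0.128, 0.988, -0.011, 0.086]
wrist_force: [-0.1, -0.0, 0.2]
width: -0.0001
t 11.77 p [ 0.4658 -0.0088  0.0551] yt [-14.79   9.96] F [-0.1 -0.   0.2] w -0.0001 q [-0.05 -0.34  2.19 -0.04  1.12 -1.35]
well c [0.6065 0.038 ] th -15.38 sv [0.1166 0.0415]
sep 0.1412 areas 129 129 pose [  0.5822   0.0439 -15.322 ] dock [ -0.0628  -0.0014 -13.472 ]
time: 12.48
position: [0.5062, -0.0276, 0.055]
eef_rot: [0.029, 0.996, -0.002, 0.086]
wrist_force: [-8.6, 0.2, 6.7]
width: 0.0001
t 12.48 p [ 0.5062 -0.0276  0.055 ] yt [-3.34  9.84] F [-8.6  0.2  6.7] w 0.0001 q [-0.11 -0.23  2.11  0.01  1.09 -1.63]
well c [0.6154 0.0421] th -4.44 sv [0.1168 0.042 ]
origin [0.5912 0.0439] dock [-0.0538 -0.001  -2.5909]
```

```bash
python3 -m crank '[[-4,-2.5,0.7,-0.3,0,-1.8,0],[-4,-2.5,0.7,-0.3,0,-1.8,0],[-4,-2.6,0.7,-0.3,0,-1.8,0],[-4,-2.5,0.7,-0.4,0,-1.8,0],[-4,-2.5,0.7,-0.3,0,-1.8,0],[-4,-2.5,0.7,-0.3,0,-1.8,0],[-4,-2.5,0.7,-0.3,0,-1.8,0],[-4,-2.6,0.7,-0.3,0,-1.9,0]]'; python3 - <<'E'
from plan import *
st()
im=vision.capture('top'); r=hwell(im);c,th=r; o=w2((-.0243,0),(*c,th)); print('origin',o,'dock',dock((*o,th)))
save('top11.png',im,(170,110,350,250),4); im=vision.capture('side');  save('side11.png',im,(170,110,330,250),5)
p=(*o,th)
ob=telemetry.get_obs();t=np.radians(p[2]);d=np.array(ob['position'][:2])-p[:2];print('contact',d[0]*np.cos(t)+d[1]*np.sin(t),-d[0]*np.sin(t)+d[1]*np.cos(t))
a=w2((-.066-.0146-.028,-.075),p);b=w2((-.066-.0146-.026,.077),p);c=w2((-.066-.0146-.002,.077),p)
rows([((*a,.055),th,10,2),((*b,.055),th,10,5),((*c,.055),th,10,3)]+swing(p,'L',-11,n=12,piv=.050,yc=.077),0)
E
```

```text
time: 13.2
position: [0.5397, -0.0461, 0.0549]
eef_rot: [-0.099, 0.991, 0.008, 0.085]
wrist_force: [-8.6, -1.2, 5.5]
width: 0.0004
t 13.20 p [ 0.5397 -0.0461  0.0549] yt [11.36  9.85] F [-8.6 -1.2  5.5] w 0.0004 q [-0.16 -0.14  2.04  0.07  1.09 -1.96]
well c [0.6264 0.0502] th 11.47 sv [0.1163 0.0419]
origin [0.6026 0.0454] dock [-0.0425  0.0008 13.3154]
contact -0.07944542006338762 -0.0774491012662609
pred heater [0.6221 0.0455] -11.0 dock [-0.023   0.0015 -9.15  ]
[[14.3,1.2,-2.6,0,-0.1,-0.1,0],[14.4,1.2,-2.6,0,0,0,0],[-0.4,30.4,0,0,0,0,0],[-0.4,30.4,0,0,0,0,0],[-0.4,30.4,0.1,0,0,0,0],[-0.4,30.4,0,0,0,0,0],[-0.3,30.4,0.1,0,0,0,0],[-7.9,0,1.4,0,0,0,0]]
[[-7.9,0,1.4,0,0,0,0],[-7.8,0,1.4,0,0,0,0],[-6.1,2.6,1,0.3,0,1.8,0],[-4.2,2.6,0.8,0.3,0,1.9,0],[-4.1,2.5,0.7,0.3,0,1.8,0],[-4.1,2.6,0.7,0.4,0,1.8,0],[-4.2,2.6,0.7,0.3,0,1.9,0],[-4.1,2.5,0.8,0.3,0,1.8,0]]
[[-4.1,2.6,0.7,0.3,0,1.9,0],[-4.1,2.5,0.7,0.4,0,1.8,0],[-4.2,2.6,0.8,0.3,0,1.9,0],[-4.1,2.6,0.7,0.3,0,1.8,0],[-4.1,2.5,0.7,0.3,0,1.9,0],[-4.2,2.6,0.7,0.4,0,1.8,0]]
end [0.5577 0.1364 0.055 ] (np.float64(-11.010444200150957), np.float64(9.99834014829578))
```

View pics/top11.png

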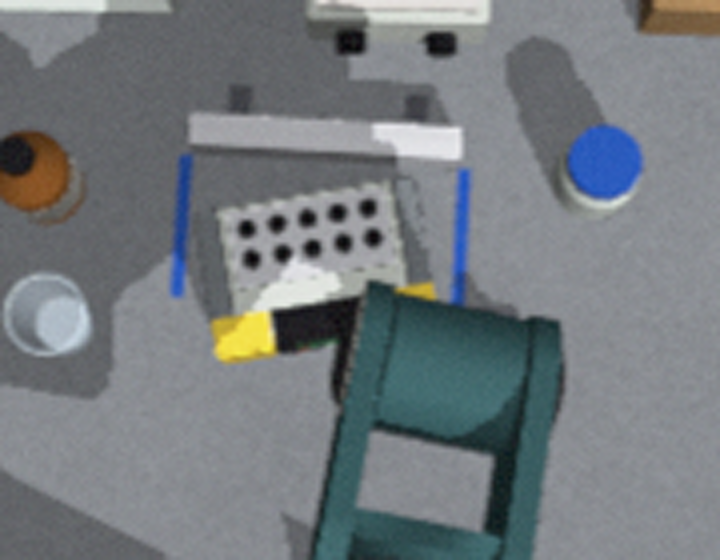

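```bash
python3 -m crank '[[14.4,1,-2.6,0,0,-0.1,0],[14.4,1,-2.6,0,0,0,0],[-0.4,30.4,0,0,0,0,0],[-0.4,30.4,0,0,0,0,0],[-0.4,30.4,0.1,0,0,0,0],[-0.4,30.4,0,0,0,0,0],[-0.4,30.4,0.1,0,0,0,0],[-7.9,0,1.4,0,0,0,0]]'; python3 - <<'E'
from plan import *
st()
im=vision.capture('top'); r=hwell(im); heater(im)
E
python3 -m crank '[[-7.9,0,1.4,0,0,0,0],[-7.9,0,1.4,0,0,0,0],[-6,2.5,1,0.3,0,1.8,0],[-4.1,2.6,0.7,0.3,0,1.8,0],[-4.1,2.6,0.7,0.3,0,1.8,0],[-4.1,2.6,0.7,0.3,0,1.8,0],[-4.1,2.6,0.7,0.4,0,1.9,0],[-4.1,2.5,0.7,0.3,0,1.8,0]]'; python3 - <<'E'
from plan import *
st()
im=vision.capture('top'); r=hwell(im);c,th=r; o=w2((-.0243,0),(*c,th)); print('origin',o,'dock',dock((*o,th)))
E
```

```text
time: 13.97
position: [0.4891, 0.1051, 0.0553]
eef_rot: [-0.1, 0.991, 0.009, 0.086]
wrist_force: [-1.1, -0.1, 0.4]
width: 0.0004
t 13.97 p [0.4891 0.1051 0.0553] yt [11.49  9.96] F [-1.1 -0.1  0.4] w 0.0004 q [ 0.16 -0.25  2.13  0.01  1.09 -1.62]
well c [0.6264 0.0505] th 11.34 sv [0.1168 0.0416]
sep 0.1418 areas 133 139 pose [ 0.6009  0.0447 11.3417] dock [-0.0442  0.0001 13.1917]
time: 14.68
position: [0.5311, 0.1216, 0.0552]
eef_rot: [-0.0, 0.996, -0.0, 0.086]
wrist_force: [-8.0, 0.0, 4.7]
width: 0.0003
t 14.68 p [0.5311 0.1216 0.0552] yt [0.04 9.86] F [-8.   0.   4.7] w 0.0003 q [ 0.19 -0.14  2.03 -0.04  1.08 -1.36]
well c [0.6354 0.0459] th 0.02 sv [0.1166 0.0413]
origin [0.6111 0.0459] dock [-0.034   0.0016  1.8709]
```

```bash
python3 -m crank '[[-4.1,2.6,0.7,0.3,0,1.8,0],[-4.1,2.6,0.7,0.3,0,1.8,0],[-4.1,2.6,0.7,0.3,0,1.8,0],[-4.1,2.6,0.7,0.4,0,1.8,0],[-4.1,2.6,0.7,0.3,0,1.8,0],[9.8,0,-1.7,0,0,0,0],[9.8,0,-1.7,0,0,0,0],[9.8,0,-1.7,0,0,0,0]]'; python3 - <<'E'
from plan import *
st()
im=vision.capture('top'); r=hwell(im);c,th=r; o=w2((-.0243,0),(*c,th)); print('origin',o,'dock',dock((*o,th)));heater(im)
save('top12.png',im,(170,110,350,250),4)
p=(*o,th)
b=w2((-.066-.0146-.026,-.077),p);c=w2((-.066-.0146-.002,-.077),p)
rows([((*b,.055),th,10,5),((*c,.055),th,10,3)]+swing(p,'R',5,n=8,piv=.050,yc=.077),0)
E
```

```text
time: 15.4
position: [0.5217, 0.1382, 0.0551]
eef_rot: [0.077, 0.993, -0.007, 0.086]
wrist_force: [-0.5, 1.0, 0.3]
width: -0.0001
t 15.40 p [0.5217 0.1382 0.0551] yt [-8.91  9.93] F [-0.5  1.   0.3] w -0.0001 q [ 0.25 -0.14  2.04 -0.08  1.09 -1.14]
well c [0.6421 0.0404] th -9.94 sv [0.1162 0.0415]
origin [0.6182 0.0446] dock [-0.0269  0.0005 -8.0891]
sep 0.1415 areas 121 140 pose [  0.6174   0.0438 -10.772 ] dock [-0.0276 -0.0003 -8.922 ]
pred heater [0.6312 0.044 ] 5.0 dock [-0.0139  0.0004  6.85  ]
[[-0.6,-30.5,0.2,0,0,0.2,0],[-0.7,-30.5,0.1,0,0,0.2,0],[-0.9,-30.5,0.2,0,0,0.2,0],[-1,-30.6,0.1,0.1,0,0.2,0],[-1,-30.5,0.2,0,-0.1,0.2,0],[-7.9,0,1.4,0,0,0,0],[-7.9,0,1.4,0,0,0,0],[-7.9,0,1.4,0,0,0,0]]
[[-6,-2.6,1.1,-0.3,0,-1.8,0],[-4.2,-2.6,0.7,-0.3,0,-1.8,0],[-4.1,-2.5,0.7,-0.4,0,-1.9,0],[-4.1,-2.6,0.8,-0.3,0,-1.8,0],[-4.1,-2.5,0.7,-0.3,0,-1.9,0],[-4.1,-2.6,0.7,-0.3,0,-1.8,0],[-4.1,-2.6,0.8,-0.4,0,-1.8,0],[-4.2,-2.5,0.7,-0.3,0,-1.9,0]]
end [ 0.5576 -0.0397  0.055 ] (np.float64(5.024721922508299), np.float64(10.00718854746356))
```

View pics/top12.png

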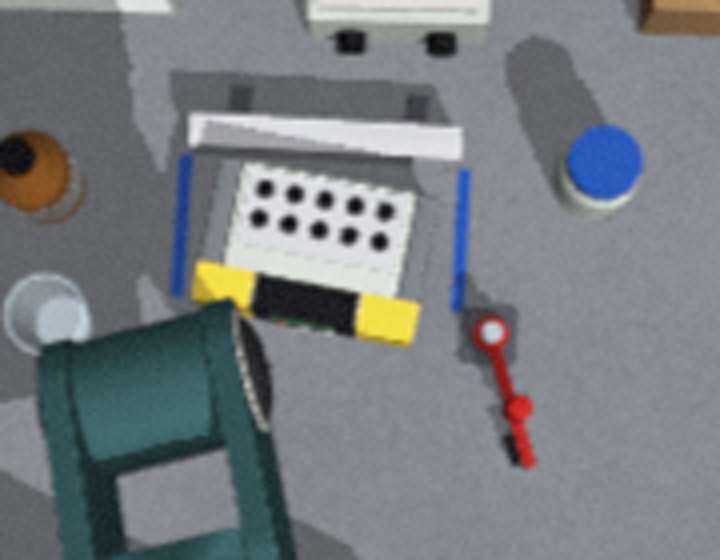

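```bash
python3 -m crank '[[-0.6,-30.5,0.2,0,0,0.2,0],[-0.7,-30.5,0.1,0,0,0.2,0],[-0.9,-30.5,0.2,0,0,0.2,0],[-1,-30.5,0.1,0,0,0.2,0],[-1,-30.5,0.2,0,0,0.2,0],[-7.9,0,1.4,0,0,0,0],[-7.9,0,1.4,0,0,0,0],[-7.9,0,1.4,0,0,0,0]]'; python3 - <<'E'
from plan import *
st()
E
python3 -m crank '[[-6,-2.6,1,-0.3,0,-1.8,0],[-4.1,-2.6,0.7,-0.3,0,-1.8,0],[-4.1,-2.5,0.7,-0.4,0,-1.9,0],[-4.1,-2.6,0.7,-0.3,0,-1.8,0],[-4.1,-2.5,0.7,-0.3,0,-1.9,0],[-4.1,-2.6,0.7,-0.3,0,-1.8,0],[-4.1,-2.6,0.7,-0.4,0,-1.8,0],[-4.1,-2.5,0.7,-0.3,0,-1.9,0]]'; python3 - <<'E'
from plan import *
st()
im=vision.capture('top'); r=hwell(im);c,th=r; o=w2((-.0243,0),(*c,th)); print('origin',o,'dock',dock((*o,th)))
save('top13.png',im,(170,110,350,250),4)
p=(*o,th); d=dock(p); t=np.radians(d[2]); print('corner x',d[0]*1e3+60*np.cos(t)+95*np.sin(abs(t)))
ob=telemetry.get_obs();t=np.radians(p[2]);d=np.array(ob['position'][:2])-p[:2];print('contact',d[0]*np.cos(t)+d[1]*np.sin(t),-d[0]*np.sin(t)+d[1]*np.cos(t))
E
```

```text
time: 16.12
position: [0.5265, -0.0166, 0.0558]
eef_rot: [0.086, 0.992, -0.006, 0.087]
wrist_force: [-0.2, 0.1, -0.9]
width: -0.0006
t 16.12 p [ 0.5265 -0.0166  0.0558] yt [-9.92 10.03] F [-0.2  0.1 -0.9] w -0.0006 q [-0.07 -0.18  2.07 -0.02  1.08 -1.46]
time: 16.78
position: [0.5599, -0.0383, 0.0554]
eef_rot: [-0.045, 0.995, 0.005, 0.086]
wrist_force: [-9.0, -1.6, 7.2]
width: 0.0001
t 16.78 p [ 0.5599 -0.0383  0.0554] yt [5.23 9.91] F [-9.  -1.6  7.2] w 0.0001 q [-0.13 -0.1   2.    0.05  1.08 -1.81]
n wells 11Traceback (most recent call last):
  File "<stdin>", line 3, in <module>
TypeError: cannot unpack non-iterable NoneType object
```

```bash
python3 - <<'E'
s=open('plan.py').read()
s=s.replace("    P=onplane(cam('top'),w,.085)[:,:2]\n    if len","    P=onplane(cam('top'),w,.085)[:,:2]\n    while len(P)>10:\n        k=np.argmax(np.linalg.norm(P-np.median(P,0),axis=1)); P=np.delete(P,k,0); w=np.delete(w,k,0)\n    if len")
s+='''
def look(name):
    st(); im=vision.capture('top'); save(name,im,(170,110,350,250),4); r=hwell(im); heater(im)
    if r is None: return None
    c,th=r; o=w2((-.0243,0),(*c,th)); p=(*o,th); d=dock(p); t=np.radians(d[2])
    print('origin',np.round(o,4),'dock',d.round(4),'corner x %.1f'%(d[0]*1e3+60*np.cos(t)+95*np.sin(abs(t))))
    ob=telemetry.get_obs();t=np.radians(th);e=np.array(ob['position'][:2])-o;print('tcp in heater',e[0]*np.cos(t)+e[1]*np.sin(t),-e[0]*np.sin(t)+e[1]*np.cos(t))
    return p
'''
open('plan.py','w').write(s)
E
python3 -c "
from plan import *
look('top13.png')"
```

```text
t 16.83 p [ 0.5606 -0.0387  0.0555] yt [5.38 9.94] F [-5.6 -2.   2.3] w 0.0001 q [-0.13 -0.1   2.    0.05  1.08 -1.82]
well c [0.6553 0.0481] th 6.56 sv [0.1168 0.0415]
yellow blobs [(array([0.5704, 0.1094]), np.int32(147))]
origin [0.6312 0.0453] dock [-0.0139  0.0016  8.408 ] corner x 59.4
tcp in heater -0.0799017792008364 -0.0752096036020915
```

View pics/top13.png

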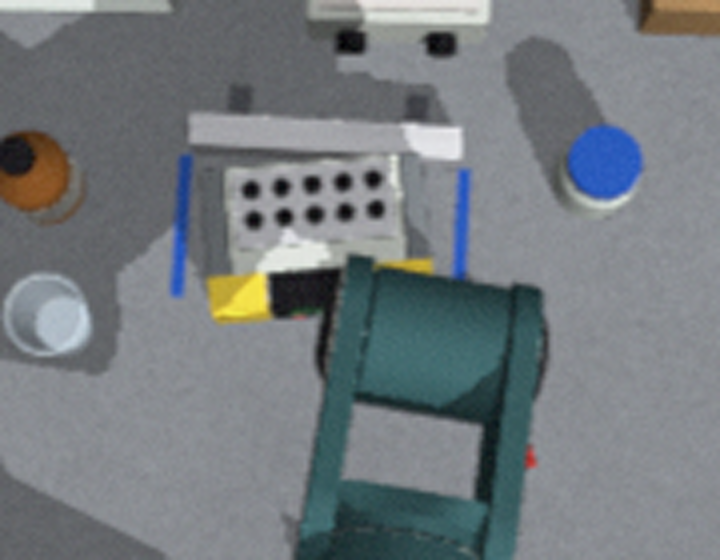

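```bash
python3 - <<'E'
from plan import *
p=(.6312,.0453,6.56)
a=w2((-.066-.0146-.026,-.077),p);b=w2((-.066-.0146-.024,.077),p);c=w2((-.066-.0146-.002,.077),p)
rows([((*a,.055),6.5,10,2),((*b,.055),6.5,10,5),((*c,.055),6.5,10,3)]+swing(p,'L',-4.4,n=6,piv=.050,yc=.077),0)
E
```

```text
pred heater [0.6407 0.0455] -4.400000000000001 dock [-0.0043  0.0021 -2.55  ]
[[13.2,-1.2,-2.1,0,0,-0.7,0],[13.1,-1,-2.1,-0.1,0,-0.6,0],[-0.4,30.8,0.1,0,0,0,0],[-0.3,30.8,0.1,0,0,0,0],[-0.4,30.8,0,0,0,0,0],[-0.3,30.8,0.1,0,0,0,0],[-0.4,30.8,0,0,0,0,0],[-7.2,0,1.3,0,0,0,0]]
[[-7.2,0,1.3,0,0,0,0],[-7.2,0,1.2,0,0,0,0],[-6,2.5,1.1,0.3,0,1.7,0],[-4.1,2.5,0.7,0.3,0,1.8,0],[-4,2.5,0.7,0.3,0,1.8,0],[-4,2.5,0.7,0.4,0,1.8,0],[-4.1,2.5,0.7,0.3,0,1.8,0],[-4,2.5,0.7,0.3,0,1.8,0]]
end [0.5663 0.1284 0.055 ] (np.float64(-4.371621306317798), np.float64(9.953820307477704))
```

```bash
python3 -m crank '[[14,-1,-2.3,0,0,-0.6,0],[14,-1,-2.3,0,0,-0.6,0],[-0.6,30.8,0.1,0,0,0,0],[-0.6,30.8,0.1,0,0,0,0],[-0.6,30.8,0.1,0,0,0,0],[-0.6,30.8,0.1,0,0,0,0],[-0.6,30.8,0.1,0,0,0,0],[-7,0,1.3,0,0,0,0]]'; python3 -m crank '[[-7,0,1.2,0,0,0,0],[-7,0,1.2,0,0,0,0],[-6,2.5,1,0.3,0,1.7,0],[-4.1,2.5,0.7,0.3,0,1.8,0],[-4.1,2.5,0.7,0.3,0,1.8,0],[-4.1,2.5,0.7,0.4,0,1.8,0],[-3,1.8,0.5,0.3,0,1.4,0],[-2,1.2,0.4,0.2,0,0.9,0]]'; python3 -c "
from plan import *
look('top14.png')"
```

```text
time: 17.55
position: [0.5242, 0.1153, 0.055]
eef_rot: [-0.056, 0.995, 0.005, 0.087]
wrist_force: [-0.2, -0.5, 0.4]
width: -0.0
time: 18.22
position: [0.5626, 0.1253, 0.0549]
eef_rot: [0.03, 0.996, -0.005, 0.086]
wrist_force: [-9.5, 1.6, 5.4]
width: 0.0001
t 18.22 p [0.5626 0.1253 0.0549] yt [-3.51  9.91] F [-9.5  1.6  5.4] w 0.0001 q [ 0.2  -0.06  1.96 -0.05  1.08 -1.29]
well c [0.6627 0.0433] th -2.89 sv [0.1161 0.0413]
yellow blobs [(array([ 0.5809, -0.0245]), np.int32(140))]
origin [0.6384 0.0445] dock [-0.0066  0.0011 -1.0353] corner x 55.1
tcp in heater -0.07956074184414602 0.07703553553303694
```

View pics/top14.png

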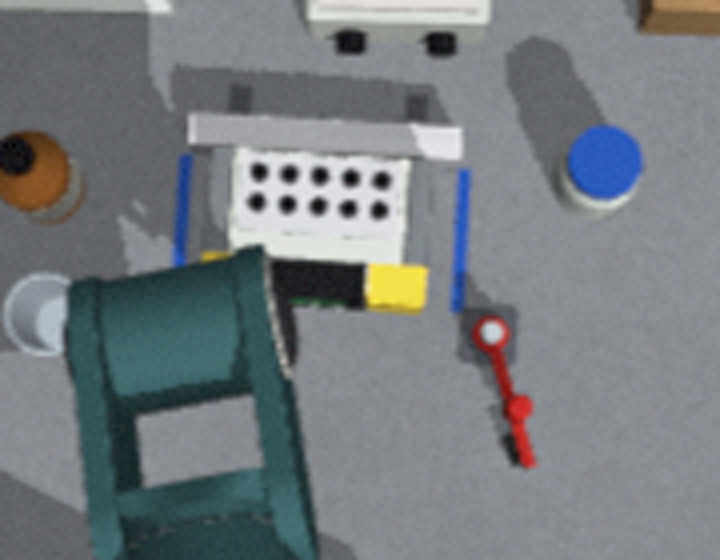

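```bash
python3 -m crank '[[-0.8,0.4,0.15,0,0,0.3,0],[-0.8,0.4,0.15,0,0,0.3,0],[-0.8,0.4,0.15,0,0,0.3,0],[-0.8,0.4,0.15,0,0,0.3,0],[-0.8,0.4,0.15,0,0,0.3,0],[-0.6,0.3,0.1,0,0,0.2,0],[0,0,0,0,0,0,0],[0,0,0,0,0,0,0]]'; python3 -c "
from plan import *
look('top15.png')"
```

```text
time: 18.93
position: [0.5672, 0.1273, 0.0549]
eef_rot: [0.044, 0.995, -0.003, 0.086]
wrist_force: [-8.0, 3.5, 4.5]
width: -0.0002
t 18.93 p [0.5672 0.1273 0.0549] yt [-5.1   9.92] F [-8.   3.5  4.5] w -0.0002 q [ 0.2  -0.05  1.95 -0.05  1.07 -1.26]
well c [0.6642 0.0418] th -4.90 sv [0.1165 0.0416]
yellow blobs [(array([ 0.5806, -0.0228]), np.int32(142))]
origin [0.64   0.0439] dock [-0.005   0.0005 -3.0525] corner x 59.9
tcp in heater -0.07957530693308541 0.07686148939661168
```

```bash
python3 - <<'E'
from plan import *
p=(.640,.0439,-4.9)
a=w2((-.066-.0146-.026,.077),p);b=w2((-.066-.0146-.024,-.077),p);c=w2((-.066-.0146-.001,-.077),p)
rows([((*a,.055),-4.9,10,2),((*b,.055),-4.9,10,5),((*c,.055),-4.9,10,3)]+swing(p,'R',-.8,n=6,piv=.050,yc=.077),0)
E
```

```text
pred heater [0.6436 0.0437] -0.7999999999999998 dock [-0.0014  0.0005  1.05  ]
[[13.3,0,-2.4,0,0,-0.1,0],[13.3,0.1,-2.3,0.1,-0.1,-0.1,0],[-0.4,-30.8,0.1,0,0,0,0],[-0.4,-30.8,0.1,0,0,0,0],[-0.4,-30.8,0.1,0,0,0,0],[-0.4,-30.8,0.1,0,0,0,0],[-0.4,-30.8,0,0,0,0,0],[-7.6,0,1.3,0,0,0,0]]
[[-7.5,0,1.4,0,0,0,0],[-7.6,0,1.3,0,0,0,0],[-2.4,-1,0.5,-0.2,0,-0.7,0],[-1.5,-0.9,0.2,-0.1,0,-0.7,0],[-1.5,-1,0.3,-0.1,0,-0.6,0],[-1.5,-0.9,0.3,-0.1,0,-0.7,0],[-1.5,-1,0.2,-0.1,0,-0.7,0],[-1.5,-0.9,0.3,-0.1,0,-0.7,0]]
end [ 0.5619 -0.0321  0.055 ] (np.float64(-0.7608918069474173), np.float64(10.027058049039246))
```

```bash
python3 -m crank '[[14,0,-2.4,0,0,0,0],[14,0,-2.4,0,0,0,0],[-0.6,-30.8,0.1,0,0,0,0],[-0.6,-30.8,0.1,0,0,0,0],[-0.6,-30.8,0.1,0,0,0,0],[-0.6,-30.8,0.1,0,0,0,0],[-0.6,-30.8,0.1,0,0,0,0],[-7.5,0,1.3,0,0,0,0]]'; python3 -m crank '[[-7.5,0,1.3,0,0,0,0],[-7.5,0,1.3,0,0,0,0],[-2.4,-1,0.4,-0.2,0,-0.6,0],[-1.5,-0.9,0.3,-0.1,0,-0.6,0],[-1.5,-0.9,0.3,-0.1,0,-0.6,0],[-1.5,-0.9,0.3,-0.1,0,-0.6,0],[-1,-0.5,0.2,0,0,-0.4,0],[-1,-0.5,0.2,0,0,-0.4,0]]'; python3 -c "
from plan import *
look('top16.png')"
```

```text
time: 19.65
position: [0.5354, -0.0289, 0.0548]
eef_rot: [0.046, 0.995, -0.004, 0.087]
wrist_force: [-0.1, 0.7, -0.2]
width: 0.0
time: 20.32
position: [0.5594, -0.03, 0.0546]
eef_rot: [0.014, 0.996, -0.001, 0.086]
wrist_force: [-9.6, -1.6, 6.7]
width: -0.0001
t 20.32 p [ 0.5594 -0.03    0.0546] yt [-1.66  9.92] F [-9.6 -1.6  6.7] w -0.0001 q [-0.11 -0.1   2.    0.02  1.07 -1.65]
well c [0.666 0.043] th -2.29 sv [0.1166 0.0417]
sep 0.1414 areas 143 37 pose [0.6453 0.0482 3.0498] dock [0.0001 0.0051 4.8998]
origin [0.6418 0.0439] dock [-0.0033  0.0006 -0.4392] corner x 57.5
tcp in heater -0.07918463230777953 -0.07721794897316166
```

View pics/top16.png

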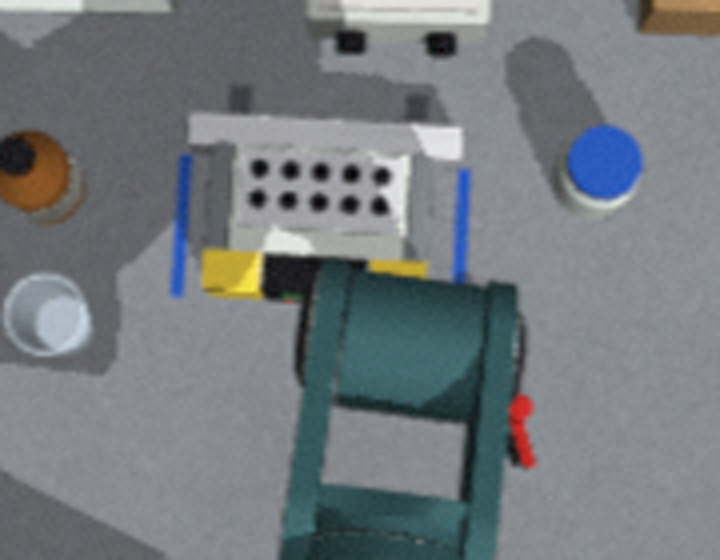

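```bash
python3 -m crank '[[-0.8,-0.4,0.15,0,0,-0.3,0],[-0.8,-0.4,0.15,0,0,-0.3,0],[-0.8,-0.4,0.15,0,0,-0.3,0],[-0.7,-0.3,0.1,0,0,-0.3,0],[0,0,0,0,0,0,0],[0,0,0,0,0,0,0],[0,0,0,0,0,0,0],[0,0,0,0,0,0,0]]'; python3 -c "
from plan import *
look('top17.png')"
```

```text
time: 21.03
position: [0.5625, -0.0317, 0.0546]
eef_rot: [0.004, 0.996, -0.002, 0.086]
wrist_force: [-8.9, -2.2, 5.5]
width: 0.0
t 21.03 p [ 0.5625 -0.0317  0.0546] yt [-0.5   9.92] F [-8.9 -2.2  5.5] w 0.0000 q [-0.11 -0.1   2.    0.02  1.07 -1.68]
well c [0.6673 0.0438] th -0.82 sv [0.1166 0.0416]
sep 0.1455 areas 145 34 pose [0.6467 0.0463 4.1857] dock [0.0016 0.0032 6.0357]
origin [0.643  0.0441] dock [-0.002   0.0009  1.0312] corner x 59.7
tcp in heater -0.07937438765972725 -0.07696526039660004
```

```bash
python3 - <<'E'
from plan import *
p=(.643,.0441,-.82)
a=w2((-.066-.0146-.026,-.077),p);b=w2((-.066-.0146-.024,.077),p);c=w2((-.066-.0146+.0,.077),p)
rows([((*a,.055),-.8,10,2),((*b,.055),-.8,10,5),((*c,.055),-.8,10,3)]+swing(p,'L',-2.2,n=3,piv=.050,yc=.077,extra=.001),0)
E
```

```text
pred heater [0.6442 0.0441] -2.2 dock [-0.0008  0.0008 -0.35  ]
[[13.4,0,-2.5,-0.1,0,0.2,0],[13.4,0,-2.6,-0.1,-0.1,0.1,0],[-0.4,30.8,0.1,0,0,0,0],[-0.4,30.8,0.1,0,0,0,0],[-0.4,30.8,0.1,0,0,0,0],[-0.5,30.8,0.1,0,0,0,0],[-0.4,30.8,0.1,0,0,0,0],[-7.9,0,1.4,0,0,0,0]]
[[-7.9,0,1.4,0,0,0,0],[-7.9,0,1.4,0,0,0,0],[-2,0.6,0.3,0.1,0,0.5,0],[-1,0.7,0.2,0.1,0,0.5,0],[-1,0.6,0.2,0.1,0,0.4,0]]
end [0.5676 0.1241 0.055 ] (np.float64(-2.1938081289601254), np.float64(10.025557487149728))
```

```bash
python3 -m crank '[[14,0,-2.4,0,0,0.1,0],[14,0,-2.4,0,0,0.1,0],[-0.6,30.8,0.1,0,0,0,0],[-0.6,30.8,0.1,0,0,0,0],[-0.6,30.8,0.1,0,0,0,0],[-0.6,30.8,0.1,0,0,0,0],[-0.6,30.8,0.1,0,0,0,0],[-7.5,0,1.3,0,0,0,0]]'; python3 -m crank '[[-7.5,0,1.3,0,0,0,0],[-7,0,1.3,0,0,0,0],[-2,0.6,0.3,0.1,0,0.3,0],[-1,0.6,0.2,0,0,0.4,0],[-0.7,0.4,0.2,0,0,0.3,0],[-0.7,0.4,0.2,0,0,0.3,0],[0,0,0,0,0,0,0],[0,0,0,0,0,0,0]]'; python3 -c "
from plan import *
look('top18.png')"
```

```text
time: 21.75
position: [0.5466, 0.1268, 0.0542]
eef_rot: [0.005, 0.996, -0.001, 0.087]
wrist_force: [-0.2, -0.1, 0.9]
width: 0.0001
time: 22.42
position: [0.5663, 0.1228, 0.054]
eef_rot: [0.019, 0.996, -0.002, 0.087]
wrist_force: [-7.7, 1.2, 6.4]
width: 0.0002
t 22.42 p [0.5663 0.1228 0.054 ] yt [-2.2   9.94] F [-7.7  1.2  6.4] w 0.0002 q [ 0.19 -0.06  1.96 -0.04  1.07 -1.33]
well c [0.6678 0.0434] th -1.85 sv [0.1162 0.0419]
yellow blobs [(array([ 0.5874, -0.0251]), np.int32(145))]
origin [0.6435 0.0441] dock [-0.0016  0.0009  0.0043] corner x 58.4
tcp in heater -0.07966634666013737 0.0760996349213241
```

```bash
python3 -m crank '[[-0.6,0.2,0.1,0,0,0.1,0],[-0.6,0.2,0.1,0,0,0.1,0],[-0.6,0.2,0.1,0,0,0.1,0],[0,0,0,0,0,0,0],[0,0,0,0,0,0,0],[0,0,0,0,0,0,0],[0,0,0,0,0,0,0],[0,0,0,0,0,0,0]]'; python3 -c "
from plan import *
look('top19.png')"
```

```text
time: 23.13
position: [0.568, 0.1234, 0.054]
eef_rot: [0.022, 0.996, -0.001, 0.087]
wrist_force: [-9.5, 3.3, 5.2]
width: -0.0
t 23.13 p [0.568  0.1234 0.054 ] yt [-2.49  9.93] F [-9.5  3.3  5.2] w -0.0000 q [ 0.19 -0.05  1.95 -0.04  1.07 -1.32]
well c [0.6684 0.0427] th -2.39 sv [0.116 0.042]
yellow blobs [(array([ 0.5872, -0.0248]), np.int32(145))]
origin [0.6441 0.0437] dock [-0.0009  0.0005 -0.5432] corner x 60.0
tcp in heater -0.0793303221329712 0.07645535711010484
```

View pics/top19.png

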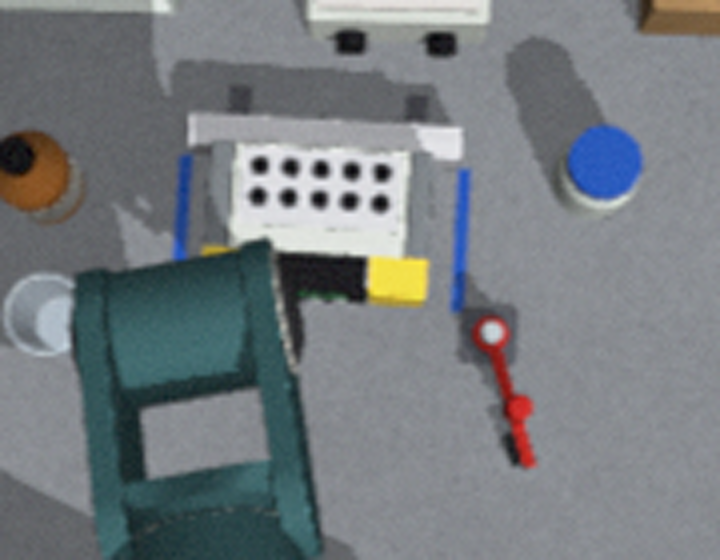

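```bash
python3 -m crank '[[-0.5,0.1,0.1,0,0,0.1,0],[-0.5,0.1,0.1,0,0,0.1,0],[0,0,0,0,0,0,0],[0,0,0,0,0,0,0],[0,0,0,0,0,0,0],[0,0,0,0,0,0,0],[0,0,0,0,0,0,0],[0,0,0,0,0,0,0]]'; python3 -c "
from plan import *
look('top20.png')"
```

```text
time: 23.85
position: [0.569, 0.1237, 0.054]
eef_rot: [0.023, 0.996, -0.001, 0.086]
wrist_force: [-9.0, 4.2, 7.0]
width: 0.0001
t 23.85 p [0.569  0.1237 0.054 ] yt [-2.68  9.93] F [-9.   4.2  7. ] w 0.0001 q [ 0.19 -0.05  1.95 -0.04  1.07 -1.32]
well c [0.6688 0.0424] th -3.04 sv [0.1164 0.0419]
yellow blobs [(array([ 0.5869, -0.0244]), np.int32(144))]
origin [0.6445 0.0437] dock [-0.0005  0.0005 -1.1923] corner x 61.4
tcp in heater -0.0796260977574787 0.07589691170550653
```

```bash
python3 -m crank '[[-0.5,0.3,0.1,0,0,0.2,0],[-0.5,0.3,0.1,0,0,0.2,0],[-0.5,0.3,0.1,0,0,0.2,0],[0,0,0,0,0,0,0],[0,0,0,0,0,0,0],[0,0,0,0,0,0,0],[0,0,0,0,0,0,0],[0,0,0,0,0,0,0]]'; python3 -c "
from plan import *
look('top21.png')
im=vision.capture('side');  save('side21.png',im,(190,110,350,250),5)"
```

```text
time: 24.57
position: [0.5695, 0.1241, 0.0538]
eef_rot: [0.029, 0.996, -0.001, 0.085]
wrist_force: [-24.3, 1.0, 15.3]
width: -0.0001
t 24.57 p [0.5695 0.1241 0.0538] yt [-3.29  9.76] F [-24.3   1.   15.3] w -0.0001 q [ 0.19 -0.05  1.95 -0.04  1.07 -1.31]
well c [0.6687 0.0424] th -2.89 sv [0.1164 0.0418]
yellow blobs [(array([ 0.5869, -0.0244]), np.int32(144))]
origin [0.6444 0.0437] dock [-0.0006  0.0004 -1.0396] corner x 61.1
tcp in heater -0.07886383604230324 0.0765682548705299
```

View pics/side21.png

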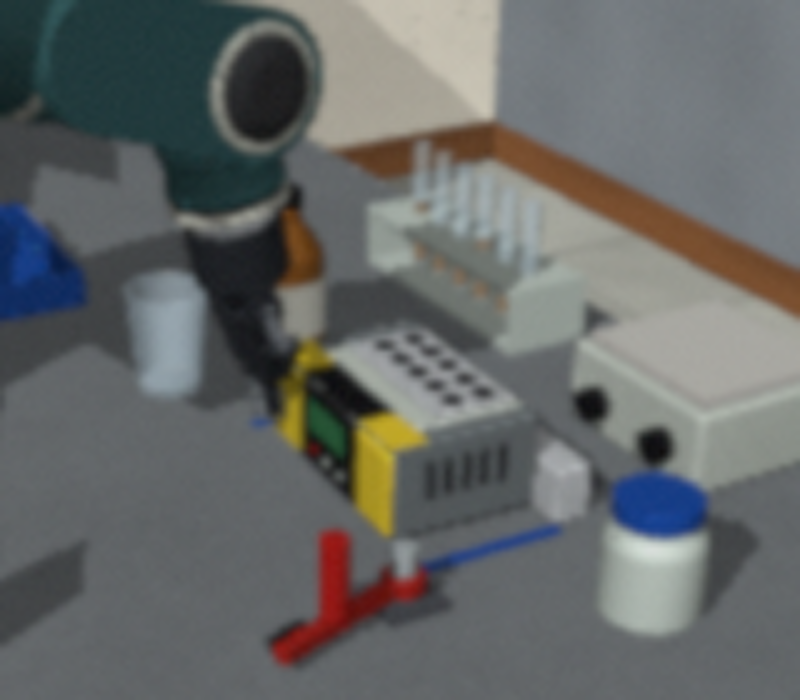

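```bash
python3 - <<'E'
from plan import *
p=(.6445,.0437,-2.95)
a=w2((-.066-.0146-.026,.077),p);b=w2((-.066-.0146-.024,-.077),p);c=w2((-.066-.0146,-.077),p)
rows([((*a,.055),-3,10,2),((*b,.055),-3,10,5),((*c,.055),-3,10,3)]+swing(p,'R',-1.6,n=3,piv=.050,yc=.077,extra=.001),0)
E
```

```text
pred heater [0.6457 0.0437] -1.5999999999999999 dock [0.0007 0.0005 0.25  ]
[[13.5,0.2,-2.9,0,-0.1,-0.2,0],[13.5,0.2,-2.9,0.1,-0.1,-0.1,0],[-0.4,-30.8,0.1,0,0,0,0],[-0.4,-30.8,0.1,0,0,0,0],[-0.4,-30.8,0.1,0,0,0,0],[-0.5,-30.8,0.1,0,0,0,0],[-0.4,-30.8,0,0,0,0,0],[-7.9,0,1.4,0,0,0,0]]
[[-7.9,0,1.4,0,0,0,0],[-7.9,0.1,1.4,0,0,0,0],[-1.9,-0.7,0.3,-0.1,0,-0.5,0],[-1,-0.6,0.2,-0.1,0,-0.4,0],[-1,-0.6,0.2,-0.1,0,-0.5,0]]
end [ 0.564  -0.0311  0.055 ] (np.float64(-1.5761192583762456), np.float64(9.962154795368916))
```

```bash
python3 -m crank '[[14,0,-2.7,0,0,0,0],[14,0,-2.7,0,0,0,0],[-0.6,-30.8,0.1,0,0,0,0],[-0.6,-30.8,0.1,0,0,0,0],[-0.6,-30.8,0.1,0,0,0,0],[-0.6,-30.8,0.1,0,0,0,0],[-0.6,-30.8,0.1,0,0,0,0],[-7.8,0,1.4,0,0,0,0]]'; python3 -m crank '[[-7.8,0,1.4,0,0,0,0],[-7.2,0,1.2,0,0,0,0],[-1.9,-0.6,0.3,0,0,-0.4,0],[-1,-0.6,0.2,0,0,-0.4,0],[-0.8,-0.4,0.2,0,0,-0.3,0],[0,0,0,0,0,0,0],[0,0,0,0,0,0,0],[0,0,0,0,0,0,0]]'; python3 -c "
from plan import *
look('top22.png')"
```

```text
time: 25.33
position: [0.544, -0.0326, 0.0541]
eef_rot: [0.03, 0.996, -0.002, 0.087]
wrist_force: [-0.1, 0.9, -0.2]
width: 0.0001
time: 26.0
position: [0.5636, -0.0297, 0.0539]
eef_rot: [0.018, 0.996, -0.002, 0.087]
wrist_force: [-8.3, -3.8, 5.6]
width: -0.0001
t 26.00 p [ 0.5636 -0.0297  0.0539] yt [-2.02  9.93] F [-8.3 -3.8  5.6] w -0.0001 q [-0.1  -0.09  1.99  0.01  1.07 -1.64]
well c [0.6698 0.0431] th -2.31 sv [0.1166 0.0412]
sep 0.1422 areas 144 41 pose [0.6493 0.0483 3.5639] dock [0.0041 0.0052 5.4139]
origin [0.6455 0.0441] dock [ 0.0005  0.0009 -0.4648] corner x 61.3
tcp in heater -0.07892186399491533 -0.07708430929393992
```

Continue gently until the bar bears.

```bash
python3 -m crank '[[-0.5,-0.2,0.1,0,0,-0.1,0],[-0.5,-0.2,0.1,0,0,-0.1,0],[-0.5,-0.2,0.1,0,0,-0.1,0],[0,0,0,0,0,0,0],[0,0,0,0,0,0,0],[0,0,0,0,0,0,0],[0,0,0,0,0,0,0],[0,0,0,0,0,0,0]]'; python3 -c "
from plan import *
look('top23.png')"
```

```text
time: 26.72
position: [0.5646, -0.0302, 0.0538]
eef_rot: [0.015, 0.996, -0.002, 0.086]
wrist_force: [-14.9, -1.9, 10.9]
width: -0.0002
t 26.72 p [ 0.5646 -0.0302  0.0538] yt [-1.72  9.86] F [-14.9  -1.9  10.9] w -0.0002 q [-0.1  -0.09  1.99  0.01  1.07 -1.65]
well c [0.6702 0.0434] th -1.71 sv [0.1163 0.042 ]
sep 0.1433 areas 146 37 pose [0.6499 0.0478 3.9463] dock [0.0048 0.0048 5.7963]
origin [0.6459 0.0442] dock [0.0009 0.001  0.1375] corner x 61.1
tcp in heater -0.07902490200851889 -0.07680311049644596
```

```bash
python3 -m crank '[[-0.5,0,0.1,0,0,0,0],[-0.4,0,0.1,0,0,0,0],[0,0,0,0,0,0,0],[0,0,0,0,0,0,0],[0,0,0,0,0,0,0],[0,0,0,0,0,0,0],[0,0,0,0,0,0,0],[0,0,0,0,0,0,0]]'; python3 -c "
from plan import *
look('top24.png')"
```

```text
time: 27.43
position: [0.5648, -0.0303, 0.0537]
eef_rot: [0.015, 0.996, -0.002, 0.085]
wrist_force: [-25.2, -2.8, 17.2]
width: -0.0
t 27.43 p [ 0.5648 -0.0303  0.0537] yt [-1.72  9.75] F [-25.2  -2.8  17.2] w -0.0000 q [-0.1  -0.09  1.99  0.01  1.07 -1.65]
well c [0.6702 0.0434] th -1.85 sv [0.1162 0.0422]
sep 0.1435 areas 146 32 pose [0.6502 0.048  4.1971] dock [0.0051 0.0049 6.0471]
origin [0.6459 0.0442] dock [ 0.0009  0.001  -0.0028] corner x 60.9
tcp in heater -0.07866489227110714 -0.07704222600683854
```

```bash
python3 - <<'E'
from plan import *
p=(.6459,.0442,-1.85)
a=w2((-.066-.0146-.026,-.077),p);b=w2((-.066-.0146-.024,.075),p);c=w2((-.080,.075),p)
rows([((*a,.0545),-1.8,10,2),((*b,.0545),-1.8,10,5),((*c,.0545),-1.8,10,4)],0)
E
python3 -m crank '[[14,0,-2.9,0,0,0,0],[14,0,-2.9,0,0,0,0],[-0.6,30.4,0.1,0,0,0,0],[-0.6,30.4,0.1,0,0,0,0],[-0.6,30.4,0.1,0,0,0,0],[-0.6,30.4,0.1,0,0,0,0],[-0.6,30.4,0.1,0,0,0,0],[-7.6,0,1.3,0,0,0,0]]'; python3 -c "
from plan import *
p=look('top25.png')
c=w2((-.080,.075),(.6459,.0442,-1.85))
rows([((*c,.0545),-1.8,10,4)],0)"
```

```text
[[13.7,0.1,-2.8,0,-0.1,0,0],[13.7,0,-2.8,-0.1,-0.2,0.1,0],[-0.4,30.4,0.1,0,0,0,0],[-0.4,30.4,0.1,0,0,0,0],[-0.4,30.4,0.1,0,0,0,0],[-0.5,30.4,0.1,0,0,0,0],[-0.4,30.4,0,0,0,0,0],[-6.1,0,1.1,0,0,0,0]]
[[-6,0,1.1,0,0,0,0],[-6.1,0,1.1,0,0,0,0],[-6,0,1,0,0,0,0]]
end [0.5683 0.1218 0.0545] (np.float64(-1.8001675987495052), np.float64(10.045491110420844))
time: 28.15
position: [0.5526, 0.1265, 0.0546]
eef_rot: [0.014, 0.996, -0.001, 0.087]
wrist_force: [-0.6, -0.7, -0.2]
width: 0.0001
t 28.15 p [0.5526 0.1265 0.0546] yt [-1.56 10.02] F [-0.6 -0.7 -0.2] w 0.0001 q [ 0.2  -0.09  1.99 -0.04  1.07 -1.33]
well c [0.6701 0.0433] th -1.74 sv [0.1162 0.0417]
sep 0.1453 areas 71 147 pose [ 0.6475  0.0432 -4.9428] dock [ 0.0025  0.0001 -3.0928]
origin [0.6459 0.0441] dock [0.0008 0.0009 0.11  ] corner x 61.0
tcp in heater -0.09417063151084261 0.07775907740088968
[[-3.5,-0.6,0.7,0,0,0.1,0],[-3.5,-0.6,0.7,0,0,0.1,0],[-3.5,-0.6,0.7,0,0,0,0],[-3.6,-0.7,0.6,0,0.1,0.1,0]]
end [0.5684 0.1217 0.0545] (np.float64(-1.842184927449243), np.float64(9.956826817180218))
```

View pics/top25.png

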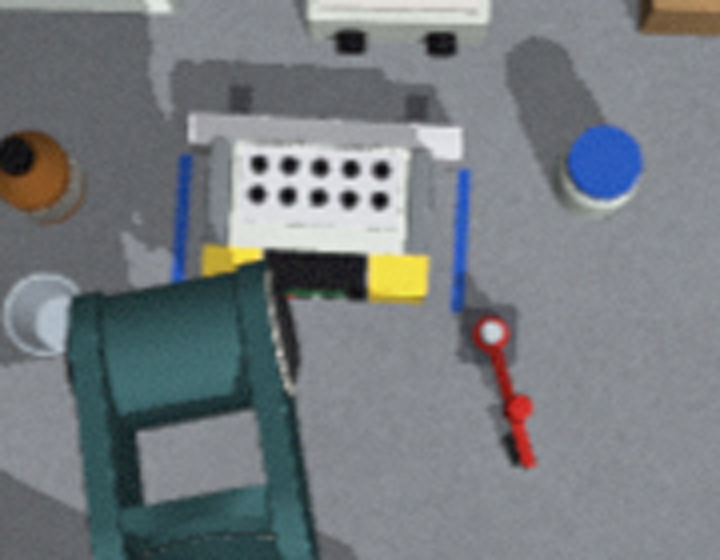

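```bash
python3 -m crank '[[-4,-0.5,0.7,0,0,0,0],[-4,-0.5,0.7,0,0,0,0],[-4,-0.5,0.7,0,0,0,0],[-3,-0.5,0.5,0,0,0,0],[-1,0,0.2,0,0,0,0],[0,0,0,0,0,0,0],[0,0,0,0,0,0,0],[0,0,0,0,0,0,0]]'; python3 -c "
from plan import *
p=look('top26.png')"
```

```text
time: 28.87
position: [0.5691, 0.1184, 0.0546]
eef_rot: [0.016, 0.996, -0.002, 0.087]
wrist_force: [-5.0, 0.9, 3.6]
width: 0.0004
t 28.87 p [0.5691 0.1184 0.0546] yt [-1.87  9.96] F [-5.   0.9  3.6] w 0.0004 q [ 0.18 -0.05  1.95 -0.04  1.07 -1.34]
well c [0.6704 0.0431] th -1.79 sv [0.1166 0.0413]
yellow blobs [(array([ 0.5902, -0.0246]), np.int32(148))]
origin [0.6461 0.0439] dock [0.0011 0.0007 0.0564] corner x 61.2
tcp in heater -0.07929891324612559 0.07202838379957471
```

```bash
python3 -m crank '[[-0.5,0,0.1,0,0,0,0],[-0.4,0,0.1,0,0,0,0],[-0.3,0,0.1,0,0,0,0],[0,0,0,0,0,0,0],[0,0,0,0,0,0,0],[0,0,0,0,0,0,0],[0,0,0,0,0,0,0],[0,0,0,0,0,0,0]]'; python3 -c "
from plan import *
p=look('top27.png')"
```

```text
time: 29.58
position: [0.5695, 0.1183, 0.0545]
eef_rot: [0.016, 0.996, -0.002, 0.086]
wrist_force: [-18.3, 1.1, 12.0]
width: 0.0
t 29.58 p [0.5695 0.1183 0.0545] yt [-1.87  9.83] F [-18.3   1.1  12. ] w 0.0000 q [ 0.18 -0.05  1.95 -0.04  1.07 -1.34]
well c [0.6705 0.0431] th -1.76 sv [0.1166 0.0415]
yellow blobs [(array([ 0.5903, -0.0245]), np.int32(147))]
origin [0.6462 0.0438] dock [0.0012 0.0007 0.0945] corner x 61.4
tcp in heater -0.07905956970874918 0.07212910416549007
```

```bash
python3 - <<'E'
from plan import *
rows([((.525,.119,.058),-1.9,10,3),((.50,.09,.14),-15,5,5),((.4955,-.168,.15),-72,0,8),((.4955,-.168,.060),-72,0,8)],0)
E
```

```text
[[14.4,-0.3,-3.7,0,-0.1,0,0],[14.4,-0.3,-3.7,0,0,0,0],[14.4,-0.2,-3.7,-0.1,-0.1,0,0],[1.9,-6,-17,0.3,1,2.6,0],[1.9,-6.1,-16.9,0.4,1,2.6,0],[1.9,-6.3,-16.9,0.3,1,2.6,0],[1.9,-6.5,-16.8,0.4,1,2.6,0],[1.9,-6.7,-16.7,0.3,1,2.6,0]]
[[-7.9,-31.3,-0.6,0.3,0.6,7.1,0],[-11.7,-30.1,-0.5,0.3,0.6,7.1,0],[-15.3,-28.4,-0.5,0.3,0.6,7.1,0],[-18.7,-26.3,-0.5,0.3,0.6,7.1,0],[-21.8,-23.8,-0.6,0.3,0.5,7.2,0],[-24.6,-20.9,-0.7,0.3,0.6,7.1,0],[-27,-17.8,-0.9,0.3,0.5,7.2,0],[-28.9,-14.2,-1.1,0.4,0.5,7.1,0]]
[[0,0,11.3,0,0,0,0],[0,0,11.2,0,0,0,0],[0,0,11.3,0,0,0,0],[0,0,11.2,0,0,0,0],[0,0,11.3,0,0,0,0],[0,0,11.2,0,0,0,0],[0,0,11.3,0,0,0,0],[0.1,0.1,11.2,0,0,0,0]]
end [ 0.4955 -0.1679  0.06  ] (np.float64(-71.99637974805142), np.float64(0.06710392253105721))
```

```bash
python3 -m crank '[[14.4,-0.3,-3.5,0,0,0,0],[14.4,-0.3,-3.5,0,0,0,0],[14.4,-0.2,-3.5,0,0,0,0],[2,-6,-17,0.3,1,3,0],[2,-6,-17,0.4,1,3,0],[2,-6.3,-17,0.3,1,3,0],[2,-6.5,-17,0.4,1,3,0],[2,-6.7,-17,0.3,1,3,0]]'; python3 - <<'E'
from plan import *
p=look('top28.png'); im=vision.capture('side');  save('side28.png',im,(190,110,350,250),5)
rows([((.4955,-.168,.15),-72,0,9)],0)
E
```

```text
time: 30.3
position: [0.5001, 0.0902, 0.141]
eef_rot: [0.149, 0.988, -0.005, 0.043]
wrist_force: [-0.2, -0.6, -0.7]
width: -0.0001
t 30.30 p [0.5001 0.0902 0.141 ] yt [-17.1    4.95] F [-0.2 -0.6 -0.7] w -0.0001 q [ 0.15 -0.25  1.97 -0.04  1.34 -1.12]
well c [0.6705 0.0431] th -1.93 sv [0.1166 0.0414]
sep 0.1398 areas 139 147 pose [ 0.6437  0.0437 -1.9502] dock [-0.0013  0.0004 -0.1002]
origin [0.6462 0.044 ] dock [ 0.0012  0.0008 -0.0794] corner x 61.3
tcp in heater -0.14690334062004298 0.04085219497931419
[[-7.9,-27.6,-0.2,0.3,0.5,6.1,0],[-10.7,-26.6,-0.1,0.3,0.5,6.1,0],[-13.5,-25.3,-0.1,0.3,0.5,6.1,0],[-16.1,-23.7,-0.1,0.3,0.5,6.1,0],[-18.6,-21.9,-0.2,0.3,0.5,6.1,0],[-20.8,-19.8,-0.2,0.3,0.5,6.1,0],[-22.8,-17.5,-0.3,0.3,0.5,6.1,0],[-24.5,-15,-0.5,0.3,0.5,6.1,0]]
[[-25.9,-12.3,-0.6,0.4,0.6,6.1,0]]
end [ 0.4955 -0.168   0.15  ] (np.float64(-72.03324923592342), np.float64(-0.01193579837160822))
```

View pics/top28.png

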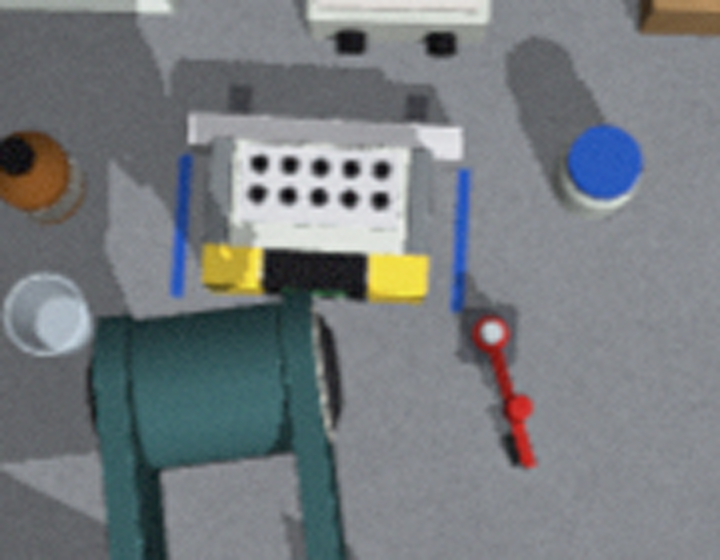

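View pics/side28.png

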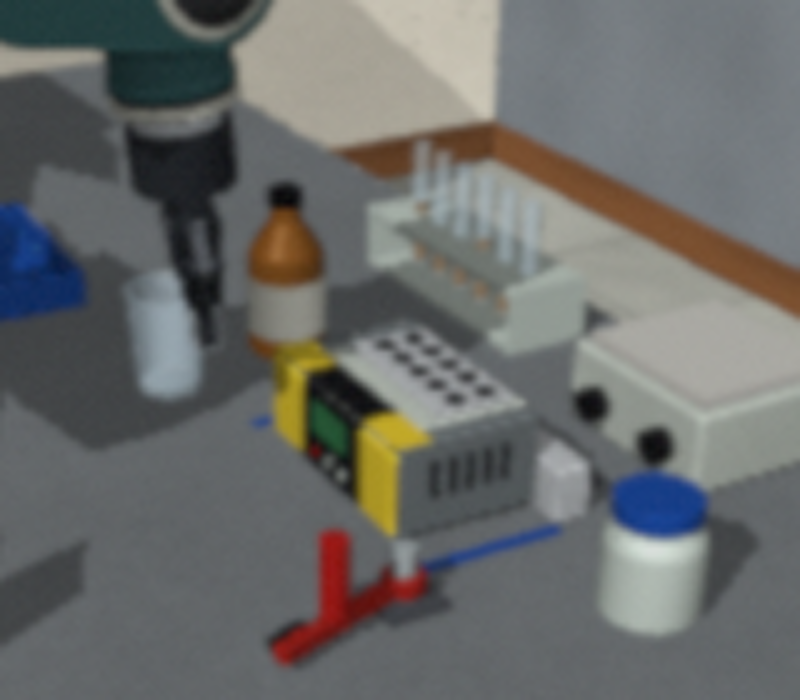

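```bash
python3 -m crank '[[-8,-27.6,-0.2,0.3,0.5,6.5,0],[-11,-26.6,-0.1,0.3,0.5,6.5,0],[-14,-25.5,-0.1,0.3,0.5,6.5,0],[-17,-24,-0.1,0.3,0.5,6.5,0],[-20,-22,-0.2,0.3,0.5,6.5,0],[-22,-20,-0.2,0.3,0.5,6.5,0],[-25,-17,-0.3,0.3,0.5,6.5,0],[-27,-14,-0.5,0.3,0.5,6.5,0]]'; python3 - <<'E'
from plan import *
st()
rows([((.4955,-.168,.060),-72,0,8)],0)
E
```

```text
time: 31.07
position: [0.4965, -0.1467, 0.1457]
eef_rot: [0.568, 0.823, -0.0, 0.004]
wrist_force: [1.0, 0.1, -0.3]
width: -0.0002
t 31.07 p [ 0.4965 -0.1467  0.1457] yt [-69.23   0.5 ] F [ 1.   0.1 -0.3] w -0.0002 q [-0.34 -0.19  1.91 -0.    1.41 -0.7 ]
[[-2.4,-1.1,10.7,0,0.1,0.3,0],[-2.4,-1.1,10.7,0,0,0.4,0],[-2.4,-1.1,10.7,0,0.1,0.3,0],[-2.4,-1.1,10.7,0.1,0,0.4,0],[-2.4,-1,10.7,0,0.1,0.3,0],[-2.4,-1,10.7,0.1,0,0.4,0],[-2.5,-1,10.8,0,0.1,0.3,0],[-2.5,-0.9,10.7,0.1,0,0.4,0]]
end [ 0.4955 -0.168   0.06  ] (np.float64(-72.02686636785728), np.float64(0.03322798454938165))
```

```bash
python3 -m crank '[[-10,-4,0,0,0,0.9,0],[-10,-4,2,0,0.2,0.9,0],[0,0,14,0,0,0.9,0],[0,0,14,0,0.1,0,0],[0,0,14,0,0,0,0],[0,0,14,0,0.1,0,0],[0,0,14,0,0,0,0],[0,0,13,0,0,0,0]]'; python3 - <<'E'
from plan import *
st()
for n in ('top','side'):
    im=vision.capture(n); save(f'{n}29.png',im,(190,110,350,250),5)
E
```

```text
time: 31.73
position: [0.4965, -0.1655, 0.0593]
eef_rot: [0.585, 0.811, 0.002, 0.001]
wrist_force: [-0.2, 0.4, -0.1]
width: -0.0002
t 31.73 p [ 0.4965 -0.1655  0.0593] yt [-71.54  -0.24] F [-0.2  0.4 -0.1] w -0.0002 q [-0.37 -0.09  1.98  0.    1.26 -0.7 ]
```

View pics/side29.png

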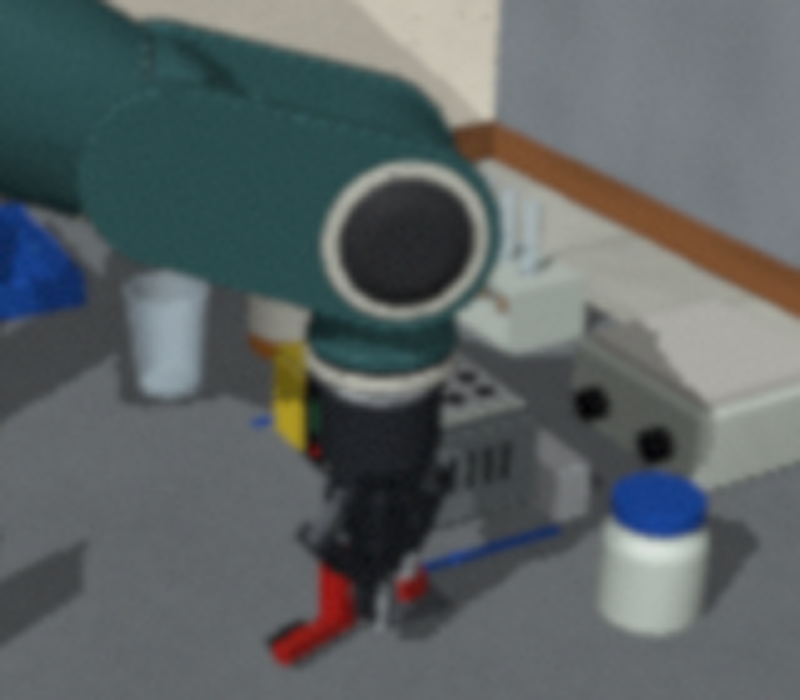

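View pics/top29.png

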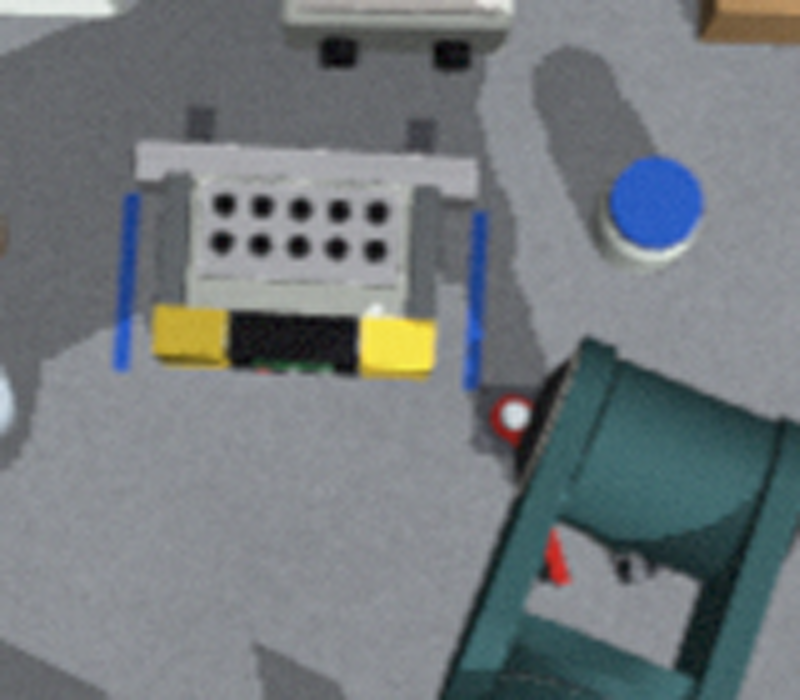

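```bash
cat >> plan.py <<'E'
HG=np.array([.5503,-.1088])
def kp(phi,off=.022,z=.0595,r=.070):
    f=np.radians(phi);m=np.array([np.sin(f),-np.cos(f)])
    c=HG+r*np.array([np.cos(f),np.sin(f)])-off*m
    return ((*c,z),(phi+90+180)%360-180,0,1)
E
python3 - <<'E'
from plan import *
phs=np.linspace(197.8,110,21)[1:]
k=list(kp(197.8)); 
T=[(k[0],k[1],0,3)]+[kp(f) for f in phs]
for f in (197.8,150,110,88.15): print(f,kp(f))
rows(T,0)
E
```

```text
197.8 ((np.float64(0.4903762392172386), np.float64(-0.15114551798774445), 0.0595), -72.19999999999999, 0, 1)
150 ((np.float64(0.4786782217350893), np.float64(-0.09285255888325766), 0.0595), -120, 0, 1)
110 ((np.float64(0.5056853523099132), np.float64(-0.05054595969815111), 0.0595), -160, 0, 1)
88.15 ((np.float64(0.5305712757598097), np.float64(-0.03812626060654121), 0.0595), 178.14999999999998, 0, 1)
[[5.1,-0.2,-0.3,0,0,0.2,0],[5.1,-0.2,-0.3,0.1,-0.1,0.2,0],[5.1,-0.2,-0.3,0,0,0.2,0],[5.4,-1.5,0,0,0,4.4,0],[5.5,-1.4,0,0,0,4.4,0],[5.4,-1.5,0,0,0,4.4,0],[5.4,-1.5,0,0,0,4.4,0],[5.4,-1.5,0,0,0,4.4,0]]
[[5.5,-1.5,0,0,0,4.4,0],[5.4,-1.4,0,0,0,4.4,0],[5.4,-1.5,0,0,0,4.3,0],[5.4,-1.5,0,0,0,4.4,0],[5.4,-1.5,0,0,0,4.4,0],[5.5,-1.4,0,0,0,4.4,0],[5.4,-1.5,0,0,0,4.4,0],[5.4,-1.5,0,0,0,4.4,0]]
[[5.4,-1.5,0,0,0,4.4,0],[5.5,-1.5,0,0,0,4.4,0],[5.4,-1.4,0,0,0,4.4,0],[5.4,-1.5,0,0,0,4.4,0],[5.4,-1.5,0,0,0,4.3,0],[5.4,-1.5,0,0,0,4.4,0],[5.5,-1.5,0,0,0,4.4,0]]
end [ 0.5057 -0.0505  0.0595] (np.float64(-159.97310601965424), np.float64(-0.02112654760044948))
```

```bash
python3 -m crank '[[5,-0.2,-0.1,0,0.1,0.2,0],[5,-0.2,-0.1,0,0.1,0.2,0],[5,-0.2,0,0,0,0.2,0],[5.4,-1.5,0,0,0,4.4,0],[5.4,-1.5,0,0,0,4.4,0],[5.4,-1.5,0,0,0,4.4,0],[5.4,-1.5,0,0,0,4.4,0],[5.4,-1.5,0,0,0,4.4,0]]'; python3 - <<'E'
from plan import *
st()
for n in ('top','side'):
    im=vision.capture(n); save(f'{n}30.png',im,(190,110,350,250),5)
E
```

```text
time: 32.5
position: [0.4801, -0.1267, 0.0627]
eef_rot: [0.734, 0.679, 0.003, 0.0]
wrist_force: [-0.3, -1.5, -0.3]
width: -0.0
t 32.50 p [ 0.4801 -0.1267  0.0627] yt [-94.47  -0.37] F [-0.3 -1.5 -0.3] w -0.0000 q [-0.31 -0.16  2.03  0.01  1.27 -0.24]
```

View pics/side30.png

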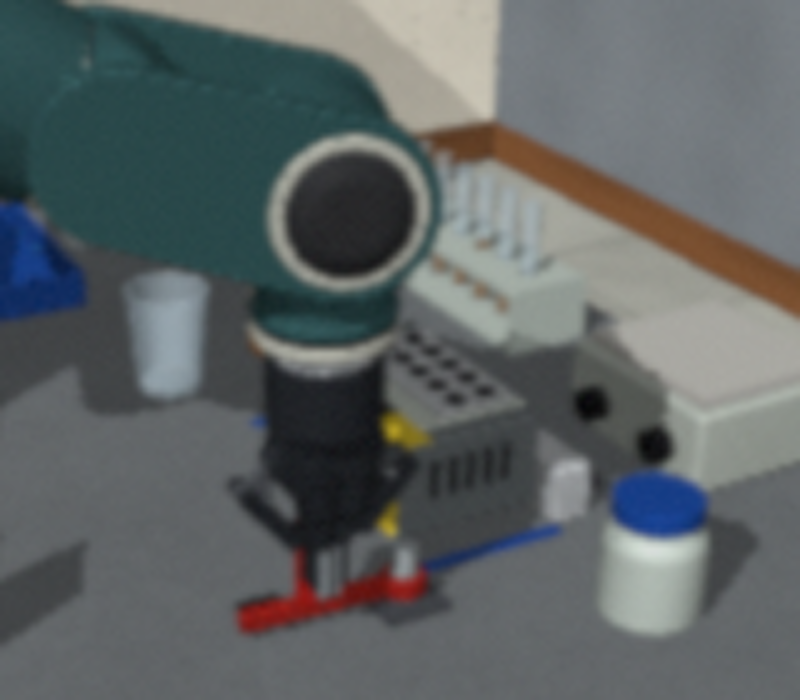

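View pics/top30.png

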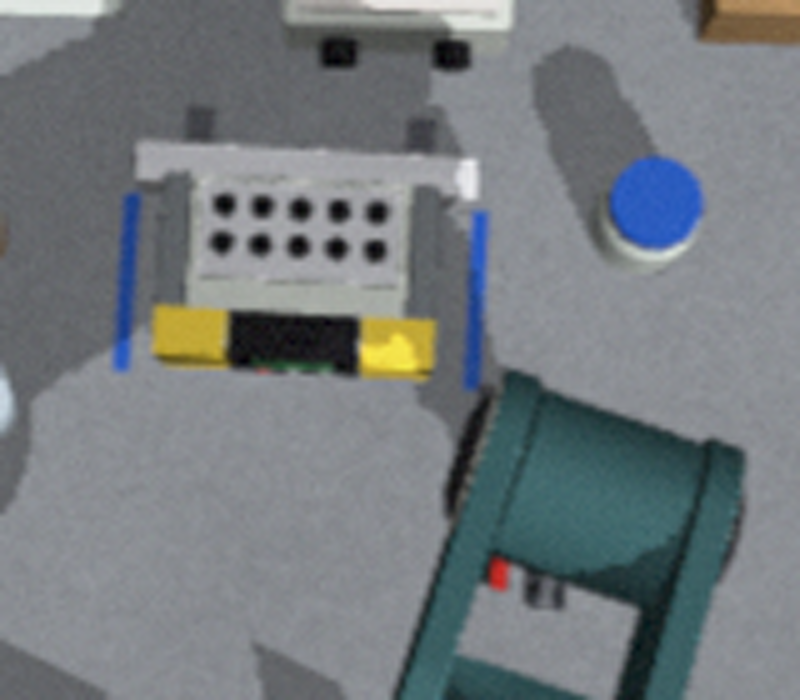

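```bash
python3 -m crank '[[5.4,-1.5,0.3,0,0,4.4,0],[5.4,-1.5,0.3,0,0,4.4,0],[5.4,-1.5,0.3,0,0,4.4,0],[5.4,-1.5,0.2,0,0,4.4,0],[5.4,-1.5,0.2,0,0,4.4,0],[5.4,-1.5,0.2,0,0,4.4,0],[5.4,-1.5,0.2,0,0,4.4,0],[5.4,-1.5,0.2,0,0,4.4,0]]'; python3 - <<'E'
from plan import *
st()
for n in ('top','side'):
    im=vision.capture(n); save(f'{n}31.png',im,(190,110,350,250),5)
p=np.array(telemetry.get_obs()['position'])
rows([kp(f) for f in np.linspace(128,98,8)],0)
E
```

```text
time: 33.27
position: [0.4834, -0.083, 0.0607]
eef_rot: [0.904, 0.427, 0.003, -0.001]
wrist_force: [-1.2, -0.3, 1.0]
width: -0.0002
t 33.27 p [ 0.4834 -0.083   0.0607] yt [-129.48   -0.35] F [-1.2 -0.3  1. ] w -0.0002 q [-0.22 -0.17  2.05  0.01  1.27  0.46]
[[16,-5,1.2,0,-0.4,12.6,0],[5.3,-1.4,0,0,0,4.3,0],[5.3,-1.5,0,0,0,4.3,0],[5.3,-1.4,0,0,0,4.3,0],[5.3,-1.5,0,0,0,4.3,0],[5.3,-1.4,0,0,0,4.3,0],[5.3,-1.5,0,0,0,4.3,0],[5.3,-1.4,0,0,0,4.2,0]]
end [ 0.5188 -0.0426  0.0595] (np.float64(-171.96121678496675), np.float64(0.046922783700289725))
```

View pics/side31.png

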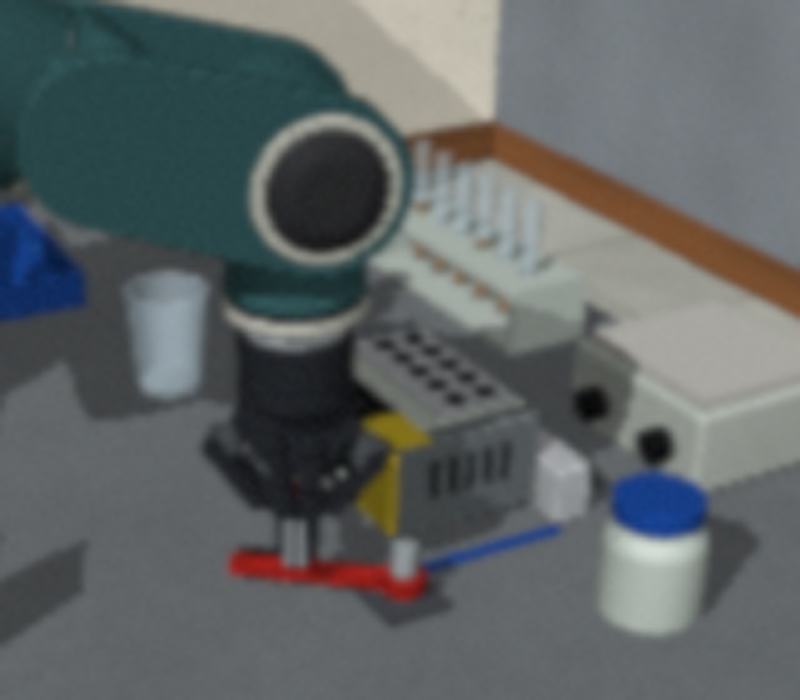

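```bash
python3 -m crank '[[5.4,-1.5,0.3,0,0,4.4,0],[5.4,-1.5,0.2,0,0,4.4,0],[5.4,-1.5,0.2,0,0,4.4,0],[5.4,-1.5,0.2,0,0,4.4,0],[5.4,-1.5,0.2,0,0,4.4,0],[5.4,-1.5,0.1,0,0,4.4,0],[5.4,-1.5,0.1,0,0,4.4,0],[5.4,-1.5,0.1,0,0,4.4,0]]'; python3 - <<'E'
from plan import *
st()
for n in ('top','side'):
    im=vision.capture(n); save(f'{n}32.png',im,(190,110,350,250),5)
rows([(*kp(89)[:3],8)],0)
E
```

```text
time: 34.03
position: [0.5114, -0.0491, 0.0593]
eef_rot: [0.991, 0.134, 0.002, -0.002]
wrist_force: [-1.1, 0.1, 0.3]
width: -0.0001
t 34.03 p [ 0.5114 -0.0491  0.0593] yt [-164.57   -0.34] F [-1.1  0.1  0.3] w -0.0001 q [-0.15 -0.12  2.    0.    1.26  1.15]
[[2.5,-0.7,0,0,0,2.1,0],[2.5,-0.8,0,0,0,2.1,0],[2.4,-0.8,0,0,0,2.1,0],[2.4,-0.9,0,0,-0.1,2,0],[2.4,-1,0,-0.1,0,2.1,0],[2.3,-1.1,0,0,-0.1,2,0],[2.3,-1.2,-0.1,-0.1,0,2.1,0],[2.3,-1.4,0,0,-0.1,2,0]]
end [ 0.5295 -0.0384  0.0595] (np.float64(179.02065646354848), np.float64(0.036978746377810054))
```

View pics/side32.png

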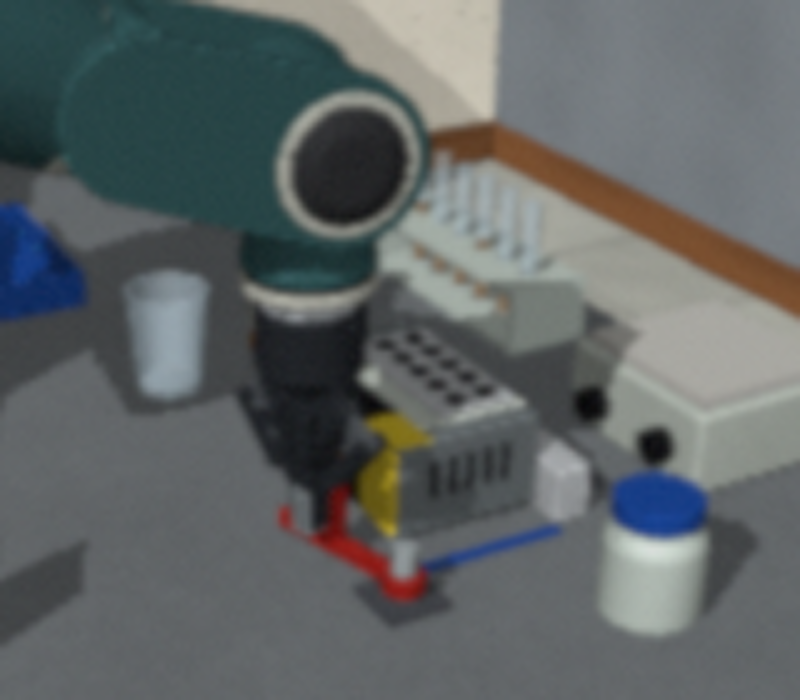

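View pics/top32.png

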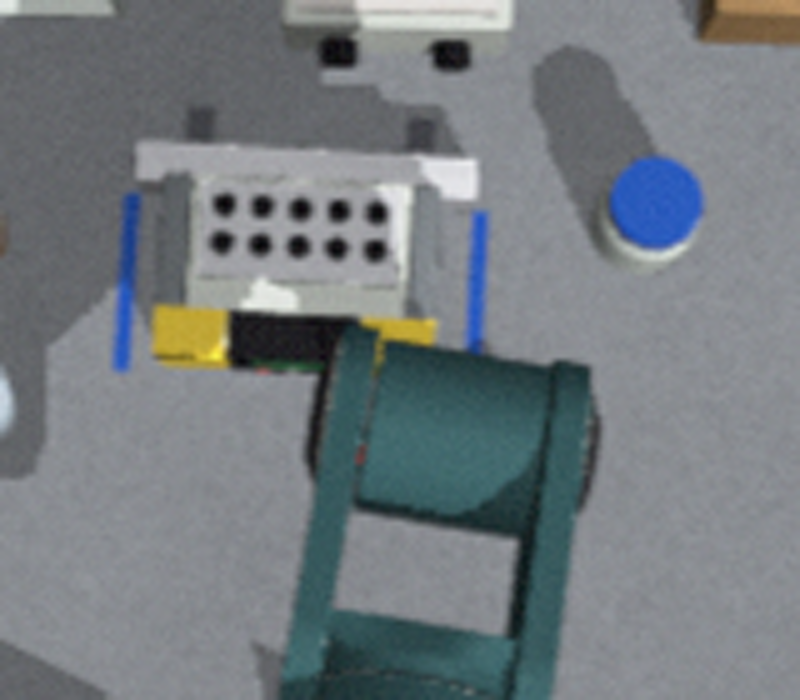

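```bash
python3 -m crank '[[2.5,-0.7,0,0,0,2,0],[2.5,-0.8,0,0,0,2,0],[2.4,-0.8,0,0,0,2,0],[2.4,-0.9,0,0,0,2,0],[2.4,-1,0,0,0,2,0],[2.3,-1.1,0,0,0,2,0],[2.3,-1.2,0,0,0,2,0],[2,-1.2,0,0,0,2,0]]'; python3 - <<'E'
from plan import *
st()
im=vision.capture('side'); save('side33.png',im,(190,110,350,250),5)
E
```

```text
time: 34.8
position: [0.5287, -0.0389, 0.0593]
eef_rot: [1.0, -0.003, 0.002, -0.002]
wrist_force: [-0.6, -0.4, -0.1]
width: -0.0002
t 34.80 p [ 0.5287 -0.0389  0.0593] yt [179.62  -0.33] F [-0.6 -0.4 -0.1] w -0.0002 q [-0.12 -0.08  1.96  0.    1.25  1.45]
```

View pics/side33.png

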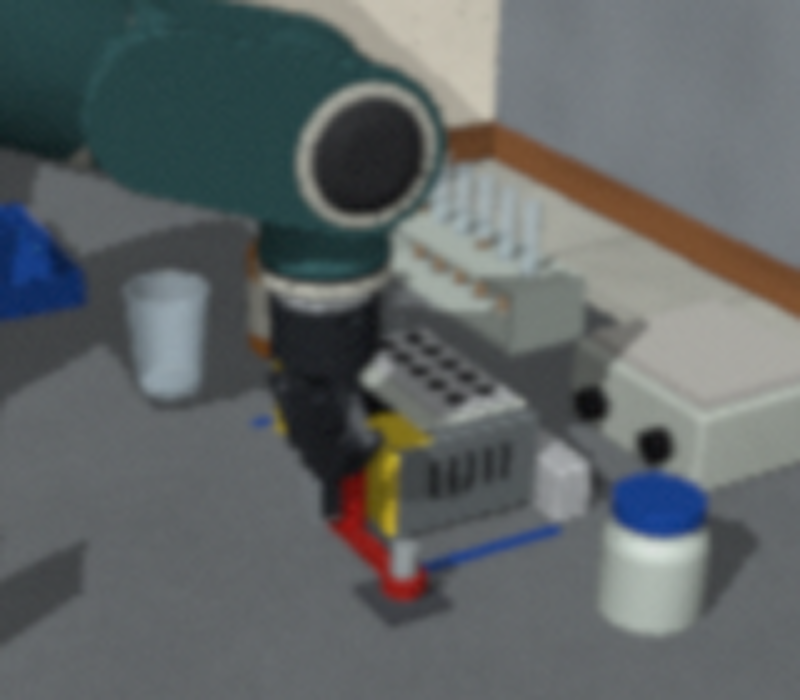

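```bash
python3 -m crank '[[0.7,0,0,0,0,0.3,0],[0.7,0,0,0,0,0.3,0],[0.7,0,0,0,0,0.3,0],[0.7,0,0,0,0,0.3,0],[0.5,0,0,0,0,0,0],[0,0,0,0,0,0,0],[0,0,0,0,0,0,0],[0,0,0,0,0,0,0]]'; python3 -c "
from plan import *
st()"
```

```text
time: 35.52
position: [0.5314, -0.0386, 0.0588]
eef_rot: [1.0, -0.016, 0.001, -0.002]
wrist_force: [-6.7, 2.3, 2.0]
width: 0.0002
t 35.52 p [ 0.5314 -0.0386  0.0588] yt [178.21  -0.29] F [-6.7  2.3  2. ] w 0.0002 q [-0.12 -0.07  1.96  0.01  1.25  1.48]
```

```bash
python3 -m crank '[[0.4,0,0,0,0,0,0],[0.4,0,0,0,0,0,0],[0,0,0,0,0,0,0],[0,0,0,0,0,0,0],[0,0,0,0,0,0,0],[0,0,0,0,0,0,0],[0,0,0,0,0,0,0],[0,0,0,0,0,0,0]]'; python3 -c "
from plan import *
st()"
```

```text
time: 36.18
position: [0.5316, -0.0385, 0.0587]
eef_rot: [1.0, -0.016, 0.0, -0.002]
wrist_force: [-14.4, 2.6, 5.1]
width: -0.0001
t 36.18 p [ 0.5316 -0.0385  0.0587] yt [178.21  -0.27] F [-14.4   2.6   5.1] w -0.0001 q [-0.12 -0.07  1.96  0.    1.26  1.48]
```

```bash
python3 -m crank '[[-3,0,0,0,0,0,0],[-8,0,0,0,0,0,0],[-12,0,0,0,0,0,0],[-14,0,0,0,0,0,0],[-10,0,-5,0,0,0,0],[0,0,-25,0,0,0,0],[0,0,-28,0,0,0,0],[0,0,-28,0,0,0,0]]'; python3 -m crank '[[0,30,-5,0,0,0,0],[0,30,-5,0,0,0,0],[0,30,0,0,0,0,0],[0,30,0,0,0,0,0],[0,30,0,0,0,0,0],[0,30,0,0,0,0,0],[0,20,0,0,0,0,0],[0,0,0,0,0,0,0]]';python3 - <<'E'
from plan import *
p=look('top40.png'); im=vision.capture('side');  save('side40.png',im,(190,110,350,250),5); cv2.imwrite('pics/side40f.png',im[:,:,::-1])
im=vision.capture('top'); cv2.imwrite('pics/top40f.png',im[:,:,::-1])
for c,s,m in blobs(mask(im,'red'),5): print(c,s,onplane(cam('top'),c,.05))
E
```

```text
time: 36.85
position: [0.4847, -0.0376, 0.1459]
eef_rot: [1.0, -0.016, 0.002, -0.002]
wrist_force: [0.7, -0.7, 0.3]
width: -0.0002
time: 37.52
position: [0.4783, -0.2405, 0.1541]
eef_rot: [1.0, -0.017, 0.002, -0.002]
wrist_force: [-0.5, 0.8, -0.0]
width: 0.0002
t 37.52 p [ 0.4783 -0.2405  0.1541] yt [178.03  -0.3 ] F [-0.5  0.8 -0. ] w 0.0002 q [-0.52 -0.15  1.86  0.    1.42  1.09]
well c [0.6706 0.0432] th -1.73 sv [0.1165 0.0416]
sep 0.1406 areas 146 151 pose [ 0.6431  0.0439 -1.8294] dock [-0.0019  0.0007  0.0206]
origin [0.6463 0.0439] dock [0.0013 0.0008 0.1151] corner x 61.5
tcp in heater -0.15920302479907097 -0.28778541731816976
[276.4779 192.2059] [259 188  38  10 136] [[ 0.5495 -0.0523  0.05  ]]
```

View pics/top40.png

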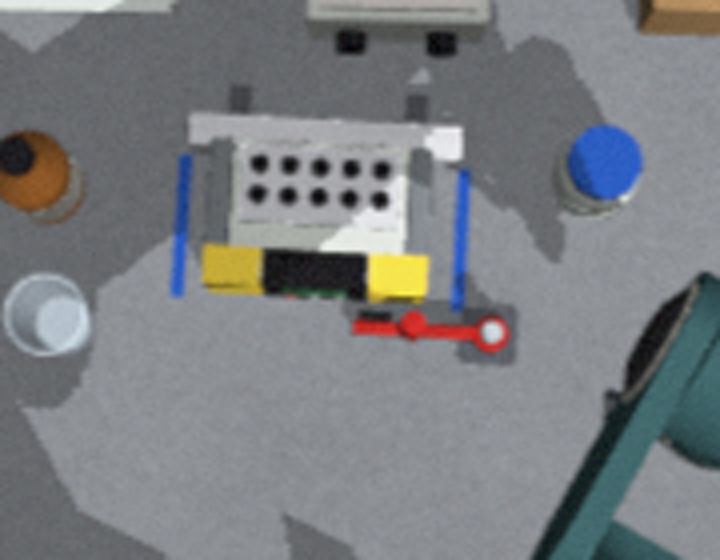

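View pics/side40.png

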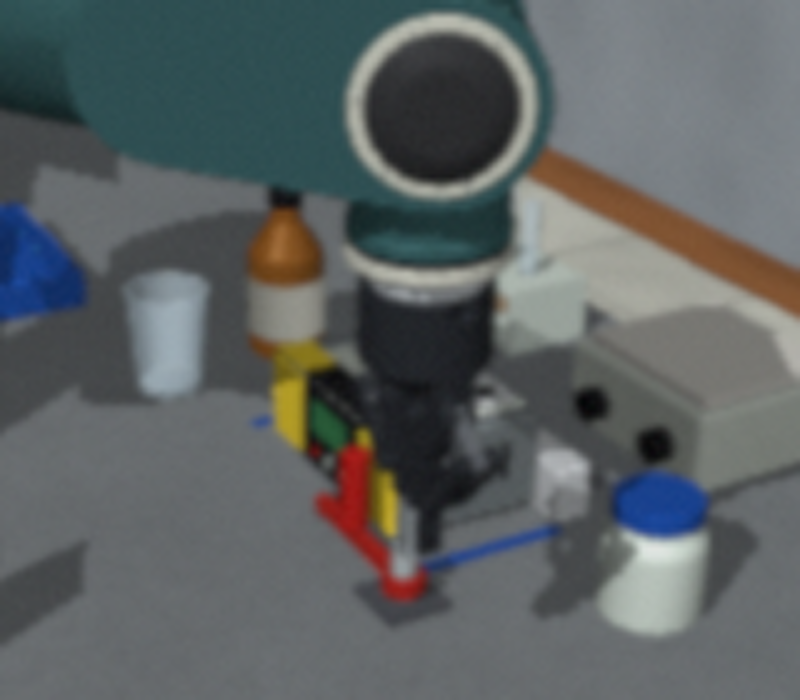

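```bash
python3 - <<'E'
from plan import *
im=cv2.imread('pics/top40f.png')[:,:,::-1].copy();C=cam('top')
m=mask(im,'red');ys,xs=np.nonzero(m)
P=onplane(C,np.c_[xs,ys],.024)[:,:2]
for lo,hi in ((.0,.045),(-.005,.05)):
  k=(P[:,1]+.1088>.088)
  toe=P[k].mean(0); d=toe-HG; print('toe',toe,'angle world',np.degrees(np.arctan2(d[1],d[0])),'dock',np.degrees(np.arctan2(d[1],d[0]))-DY)
k=((P[:,1]+.1088>.015)&(P[:,1]+.1088<.05))|(P[:,1]+.1088>.09)
f=cv2.fitLine(P[k].astype(np.float32),cv2.DIST_L2,0,.01,.01).ravel(); print('line',np.degrees(np.arctan2(f[1],f[0]))-DY, P[:,1].max()+.1088)
im0=cv2.imread('pics/top0.png')[:,:,::-1].copy()
d=cv2.absdiff(im0,im).sum(2); 
save('full40.png',im)
E
```

```text
toe [ 0.5543 -0.007 ] angle world 87.75269754700975 dock 89.60269754700974
toe [ 0.5543 -0.007 ] angle world 87.75269754700975 dock 89.60269754700974
line 89.43347 0.11707145274858326
```

View pics/full40.png

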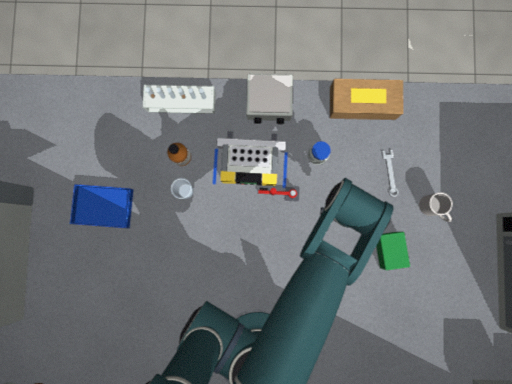

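```bash
python3 -c "
from rig import sign_off,telemetry
print(telemetry.get_obs()['wrist_force']); print(sign_off())"
```

```text
[-0.00600968  0.65951045 -0.22924486]
the job is handed in; nothing more can be done
None
```

The heater is home against the stop bar, the red keeper is fully shut behind it, and the arm had let go and moved clear by 37.5 s. `sign_off` gave no verdict.

- **Walk:** I pushed the pads right, left, right and on in turn. The first three pushes turned the heater about +13°, −13° and +13° past straight. Further alternating pushes brought it to the bar.
- **Seating:** I finished with firm presses of about 25 N on the right pad and 18 N on the left. The heater did not move under the last left press. Contact stayed on the yellow pads by measurement, and I saw no tipping in the pictures.
- **Heater at the end:** The top camera put it at about 0.1° from square and 0.8 mm sideways in the bay.
- **Keeper at the end:** I pushed the knob until it met its stop, where the force rose to about 14 N. The arm then measured 89.4–89.6° against 90°.
- **Bystanders:** The last full picture shows the other things where they were, and the wrist force was near zero.

**Disagreements:**
- The heater turned about a point only some 50 mm beyond its centre, not 100 mm, so it took more pushes than planned.
- The bar lay about 1 mm further than I first measured, so I relied on contact force for the final fit.
- The two picture estimates of the heater's depth differed by about 3 mm (+1.3 and −1.9 mm), near what the calibration allows.

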